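# Dock the round bottle caddy and pack it hexagonally

## Robot

A 6-joint arm with a two-finger parallel gripper is mounted at the origin on the work surface. World frame = base frame: x ahead of the robot, y to its left, z up, the work surface at z = 0. Lengths are in mm, angles in degrees, forces in N, time in s.
With the tool pointing down it reaches from about 300 to 875 mm from the base axis. Payload 4.2 kg.
Tool frame: the origin (TCP) lies between the finger pads; the fingertips stand 19 mm ahead of it and the grasp point (between the pads) is the TCP (r.nose_length is the z of the fingertips in the tool frame, in mm); z points along the fingers, y is the line along which they close (so a half turn about z gives the same grasp; the last joint's range is limited). The gripper opens to 85 mm and grips with 20 to 120 N. Pads are 22 mm wide; open, the fingers measure 114 mm over their backs; the gripper's body (76 mm by 85 mm) begins 54 mm behind the grasp point. The pads swing forward as they close: fully open they stand 13 mm farther back than shut.
Start: joints at [66.635, 18.312, 89.639, -0, 72.044, -1.146], TCP at [217.44, 532.315, 250.338] pointing down, gripper open.
Joint ranges: [-177.97, 177.97], [-48.28, 115.42], [12.27, 149.76], [-77.06, 257.06], [2.81, 150.46], [-146.56, 146.56]. Speed limits (degrees/s): [147.25, 147.25, 180, 180, 180, 180].

## Interface

Orientations are given as [roll, pitch, yaw] about the fixed x, y, z axes, in that order (R = Rz(yaw) Ry(pitch) Rx(roll)).
In Python, from plant import r gives the robot as it stands. The module is installed in compiled form; this text tells all that it offers.
- The arm moves only by the tool carry_out, never from a script. Its argument "increments" is a list of rows, each a list of 7 numbers: the turn, a rotation vector about the tool's x, y, z in degrees, then the shift along the tool's x, y, z in mm, then the finger opening in mm, from 0 to 85.4. A call has 1 to 8 rows; each row shifts and turns the commanded pose from where the row before left it, along the tool's axes as they then stand; what a row does not reach is not made up. A row lasts 1/8 s, in which the tool goes at most 62.5 mm and 10.7 degrees, less where a joint would pass 70% of its speed; a pose out of reach is approached as far as the arm can. A call is refused whole if a number of a shift passes 62.5 or a number of a turn 10.7, either way. A call with a gripper value outside its range is refused whole. The fingers move at their own pace and stop on an object; the grip force is fixed at half the most. Time passes only in rows, so rows that do not move let the fingers close. It gives the time, the measured TCP pose, the force, the opening and the grip force at its end, in the units of the state.
- r.state(): the state, without advancing time (a new reading comes with each control period).
- r.grab_frame(name): name is "scene" or "top" or "wrist"; returns a dict with "img" (384x512x3 uint8, red, green, blue), "K" (3x3 intrinsics, pixels), "rvec" (rotation vector, rad) and "tvec" (3), from world to camera coordinates, as OpenCV has them; the wrist camera has in their place "mount" (4x4, takes a point from camera to tool coordinates, whose origin is the TCP and whose axes are the flange's). Camera axes: x right, y down, z forward; pixel columns grow to the right and rows downward; lengths in mm; the calibration is good to about 2 mm. A picture is of the moment at which its call begins: read the wrist's pose just before it. There is no depth.
- r.job_done(): hands the job in; it is judged then, once.
The state is a dict: "time": time; "joint_positions": joint angles; "qd": joint speeds; "joint_efforts": joint torques, N m; "ee_pos": TCP position; "tcp_rot": TCP orientation; "wrist_force": force on the tool from outside, world axes, zero at the start; "ft_torque": the same for the moment, N m; "opening": finger opening in mm; "finger_force": force on a finger pad.
Only numpy, scipy, OpenCV 4.12 (cv2) and the standard library are available. Lean on these libraries where they do the work, as an engineer would, in place of code of your own. Each camera call takes 0.05 s, during which the arm holds its last target. There are 200 camera calls.

## Task

First, while the round caddy is still empty, slide its plate into the steel track from the open end until it is fully home against the blue stop. Then pack all the refill bottles upright into the tub in a hexagonal pattern: the green one in the middle and the orange ones round it, each standing on a red dot, opposite a red rim mark (with fewer than six, some dots stay free). Leave the jar, the soap case and the toothbrush where they are, and leave the caddy fully home.

Things in the scene. Friction and masses are not known exactly. Their poses are not given: they have to be found in the camera images.
- track: Fixed steel track on the counter: two parallel rails 142 mm long, 18 mm high, with lips overhanging inwards so that a plate can enter only from the open end, and a blue stop bar across the inner end. Origin: on the counter, where the caddy's origin comes when the caddy is fully home. x points inwards, open end to stop; z up. Rails run from x = -60 to +82 mm.
- track_mouth (a point): Middle of the track's open end (track x = -60 mm), on the counter. Inner faces of the rails at track y = +-80 mm, inner edges of the lips at +-70 mm, lip undersides 12 mm above the counter. Flared guides reach out from here to x = -97 mm, where they are some 13 mm wider on each side.
- track_stop (a point): Middle of the blue stop bar's face (track x = +70 mm, 12 mm up; the bar is 24 mm high), which the caddy plate's front edge meets.
- caddy: Loose bamboo plate carrying a white round tub and an upright wooden grip, about 0.5 kg, sliding flat on the counter. Origin: underside of the plate, below the tub's centre; z up; x is the direction in which it enters the track. Plate 8 mm thick, 156 mm wide (y = +-78 mm), from x = -112 to +70 mm. A green dot marks the middle of the tub floor.
- tub_rim (a point): Centre of the tub's mouth, 72 mm above the plate's underside. Tub inner radius 64 mm, outer 68 mm; its floor is the plate's top, z = 8 mm. Six red marks on the rim at 30, 90, 150, 210, 270, 330 degrees from the caddy's x towards its y.
- caddy_grip (a point): Point in the caddy's upright wooden grip, on its centre line, 85 mm above the plate's underside, at caddy x = -92 mm, y = 0. The grip is a block 36 mm long in x, 14 mm thick in y, its top at z = 104 mm.
- green_bottle: The green refill bottle with a white cap, always present: 66 mm tall body of 40 mm diameter (steel-weighted foot bevelled 3 mm, shoulder sloping in over its top 8 mm), and on it a slim cap of 16 mm diameter and 44 mm height; 110 mm tall in all, about 140 g, centre of mass 17 mm up. Starts standing on the counter. Origin: centre of its underside, z up along the bottle.
- bottle1: Orange refill bottle with a black cap, may be absent: 66 mm tall body of 40 mm diameter (steel-weighted foot bevelled 3 mm, shoulder sloping in over its top 8 mm), and on it a slim cap of 16 mm diameter and 44 mm height; 110 mm tall in all, about 140 g, centre of mass 17 mm up. Starts standing on the counter. Origin: centre of its underside, z up along the bottle.
- bottle2: Orange refill bottle with a black cap, may be absent: 66 mm tall body of 40 mm diameter (steel-weighted foot bevelled 3 mm, shoulder sloping in over its top 8 mm), and on it a slim cap of 16 mm diameter and 44 mm height; 110 mm tall in all, about 140 g, centre of mass 17 mm up. Starts standing on the counter. Origin: centre of its underside, z up along the bottle.
- bottle3: Orange refill bottle with a black cap, may be absent: 66 mm tall body of 40 mm diameter (steel-weighted foot bevelled 3 mm, shoulder sloping in over its top 8 mm), and on it a slim cap of 16 mm diameter and 44 mm height; 110 mm tall in all, about 140 g, centre of mass 17 mm up. Starts standing on the counter. Origin: centre of its underside, z up along the bottle.
- bottle4: Orange refill bottle with a black cap, may be absent: 66 mm tall body of 40 mm diameter (steel-weighted foot bevelled 3 mm, shoulder sloping in over its top 8 mm), and on it a slim cap of 16 mm diameter and 44 mm height; 110 mm tall in all, about 140 g, centre of mass 17 mm up. Starts standing on the counter. Origin: centre of its underside, z up along the bottle.
- bottle5: Orange refill bottle with a black cap, may be absent: 66 mm tall body of 40 mm diameter (steel-weighted foot bevelled 3 mm, shoulder sloping in over its top 8 mm), and on it a slim cap of 16 mm diameter and 44 mm height; 110 mm tall in all, about 140 g, centre of mass 17 mm up. Starts standing on the counter. Origin: centre of its underside, z up along the bottle.
- bottle6: Orange refill bottle with a black cap, may be absent: 66 mm tall body of 40 mm diameter (steel-weighted foot bevelled 3 mm, shoulder sloping in over its top 8 mm), and on it a slim cap of 16 mm diameter and 44 mm height; 110 mm tall in all, about 140 g, centre of mass 17 mm up. Starts standing on the counter. Origin: centre of its underside, z up along the bottle.
- mark1 (a point): Point on the tub floor at the red dot 30 degrees from the caddy's x towards its y, 42 mm from the tub's centre: where an orange bottle's underside belongs.
- mark2 (a point): Point on the tub floor at the red dot 90 degrees from the caddy's x towards its y, 42 mm from the tub's centre: where an orange bottle's underside belongs.
- mark3 (a point): Point on the tub floor at the red dot 150 degrees from the caddy's x towards its y, 42 mm from the tub's centre: where an orange bottle's underside belongs.
- mark4 (a point): Point on the tub floor at the red dot 210 degrees from the caddy's x towards its y, 42 mm from the tub's centre: where an orange bottle's underside belongs.
- mark5 (a point): Point on the tub floor at the red dot 270 degrees from the caddy's x towards its y, 42 mm from the tub's centre: where an orange bottle's underside belongs.
- mark6 (a point): Point on the tub floor at the red dot 330 degrees from the caddy's x towards its y, 42 mm from the tub's centre: where an orange bottle's underside belongs.
- jar: Bystander: green glass jar with a steel lid, 72 mm diameter, 100 mm tall, standing; origin at the centre of its underside.
- soap_case: Bystander: white plastic travel soap case, 72 x 107 x 41 mm, lying flat; origin at the centre of its underside.
- toothbrush: Bystander: bamboo toothbrush 190 mm long, 13 mm wide, lying on the counter; origin under its middle, x towards the bristles.
Mind the look-alikes: they are no part of the job. There is more than one size of the caddy; the job needs the smallest.

How it is judged:
By the outcome, as a careful person would: the job done as asked, in the order asked, and still so for the second after the job is handed in, with the robot touching nothing.
Of bottle1, bottle2, bottle3, bottle4, bottle5, bottle6 only 4 to 6 are there at a start; the rules pass over those that are not, and their reading is None.
At some moment in a run one of green_bottle, bottle1, bottle2, bottle3, bottle4, bottle5, bottle6 may be knocked a few centimetres aside while the robot is not near it.
It also fails if it takes over 210 s, if anything falls off the work surface, if the arm or the gripper's body presses on something with over 40 N, if the wrist force passes 120 N, or if a joint passes its speed limit or range.

## Working session

There is one attempt and no reset: what is moved stays moved. The work goes in short steps, Python scripts to look and compute and a tool call to move; the robot and the scene stay as the last step left them, time stands still between calls to the robot, and variables do not carry over. Pictures are saved under pics/ and viewed, at most 14 in all, crops included, and the job is handed in when it is done.

Besides the shell and the picture viewer there is one more tool, called after "Request:" by a JSON object that holds its "name" and its "arguments". carry_out: Moves the arm, as the interface text tells. Its arguments: {"type":"object","properties":{"increments":{"type":"array"}},"required":["increments"]}

```bash
mkdir -p pics; cat > h.py <<'E'
import numpy as np, cv2
from plant import r
from scipy.spatial.transform import Rotation as Ro
def grab(n,save=None):
    s=r.state(); f=r.grab_frame(n)
    if n=='wrist':
        T=np.eye(4); T[:3,:3]=Ro.from_euler('xyz',s['tcp_rot'],degrees=True).as_matrix(); T[:3,3]=s['ee_pos']
        f['T']=T@np.array(f['mount'])
    else:
        R=cv2.Rodrigues(np.array(f['rvec'],float))[0]; M=np.eye(4); M[:3,:3]=R; M[:3,3]=np.ravel(f['tvec']); f['T']=np.linalg.inv(M)
    if save: cv2.imwrite('pics/'+save,f['img'][:,:,::-1])
    return f
def ray(f,u,v,z):
    d=f['T'][:3,:3]@np.linalg.solve(f['K'],[u,v,1.]); o=f['T'][:3,3]
    return (o+d*(z-o[2])/d[2])[:2]
def proj(f,p):
    c=np.linalg.inv(f['T'])@np.append(p,1.); q=f['K']@c[:3]; return q[:2]/q[2]
E
python3 - <<'E'
from h import *
a=grab('top','top0.png'); b=grab('scene','scene0.png')
print(a['T'].round(2),b['T'].round(2)); print(r.state()); print(a['K'])
E
```

```text
[[ 2.00000e-02 -9.90000e-01  1.70000e-01  2.44280e+02]
 [-1.00000e+00 -1.00000e-02  1.00000e-02 -1.06900e+02]
 [-1.00000e-02 -1.70000e-01 -9.90000e-01  1.52858e+03]
 [ 0.00000e+00  0.00000e+00  0.00000e+00  1.00000e+00]] [[-7.50000e-01  3.90000e-01 -5.40000e-01  1.21156e+03]
 [ 6.70000e-01  4.10000e-01 -6.20000e-01  7.44240e+02]
 [-2.00000e-02 -8.20000e-01 -5.70000e-01  8.18210e+02]
 [ 0.00000e+00  0.00000e+00  0.00000e+00  1.00000e+00]]
{'time': 0.1, 'joint_positions': array([ 6.66338229e+01,  1.83479427e+01,  8.96987731e+01,  7.83537079e-04,
        7.20452254e+01, -1.14613139e+00]), 'qd': array([-0.00156578, -0.12624741, -0.11696038,  0.06640943,  0.00461536,
       -0.01353428]), 'joint_efforts': array([ 1.31145745e-03, -4.16415167e+01, -2.34705520e+01, -2.71584901e-05,
        4.89205369e-03, -4.44437276e-06]), 'ee_pos': array([217.28542357, 531.93717664, 249.57103011]), 'tcp_rot': array([-1.79908092e+02, -2.58388926e-03,  1.57779710e+02]), 'wrist_force': array([-0.55990902,  1.673279  ,  0.59721521]), 'ft_torque': array([ 0.00914492, -0.0420941 ,  0.00400941]), 'finger_force': 0.0, 'opening': 85.51615450322566}
[[465.25315848   0.         253.54095104]
 [  0.         465.25315848 186.70724638]
 [  0.           0.           1.        ]]
```

View pics/top0.png

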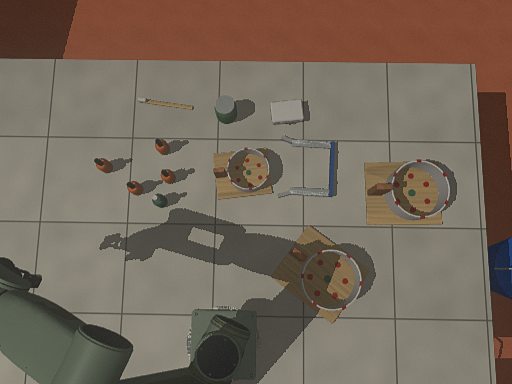

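View pics/scene0.png

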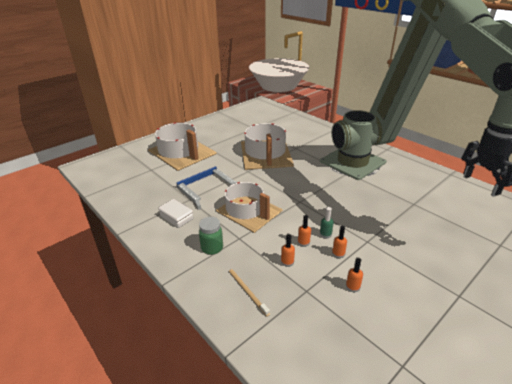

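The top view shows three caddies: (248,170), (331,280) and (418,188). The one at (248,170), at the track mouth, looks smallest. The track is at (310,165) with its stop at (333,167). There are four orange bottles at (103,165), (162,146), (135,187) and (168,176), and the green one at (159,200). The jar at (226,108) is a green look-alike. I'll measure and take a close crop.

```bash
python3 - <<'E'
from h import *
a=grab('top'); im=a['img']
cv2.imwrite('pics/crop1.png',cv2.resize(im[85:215,85:350],None,fx=3,fy=3,interpolation=cv2.INTER_CUBIC)[:,:,::-1])
hsv=cv2.cvtColor(im,cv2.COLOR_RGB2HSV)
def blobs(lo,hi,box,mn=4):
    m=cv2.inRange(hsv,lo,hi); n,_,st,c=cv2.connectedComponentsWithStats(m)
    for i in range(1,n):
        x,y=c[i]
        if st[i,4]>=mn and box[0]<x<box[2] and box[1]<y<box[3]: yield c[i],st[i,4]
for nm,lo,hi,z,box in [('blue',(100,100,50),(130,255,255),24,(280,100,360,220)),('red',(0,180,80),(6,255,255),8,(215,140,285,205)),('red2',(172,150,60),(180,255,255),8,(215,140,285,205)),('green',(50,60,40),(95,255,255),8,(80,140,285,220)),('or',(5,170,100),(14,255,255),33,(80,120,200,220))]:
    for c,n in blobs(lo,hi,box): print(nm,c.round(1),n,ray(a,*c,z).round(1))
for p,z in [((248,170),72),((331,280),8),((418,188),8),((290,142),18),((290,192),18)]: print(p,ray(a,*p,z).round(1))
E
```

```text
blue [331.6 167.4] 192 [ 566.1 -343.3]
green [248.2 172.4] 16 [549.  -68.2]
green [156.  202.3] 21 [444.3 235. ]
or [156.7 146.6] 11 [627.  236.2]
or [ 98.8 166.4] 12 [557.6 424.1]
or [162.7 176.9] 15 [525.1 211.6]
or [129.2 189.2] 10 [482.9 319.2]
(248, 170) [543.9 -68.9]
(331, 280) [ 201.4 -339.1]
(418, 188) [ 503.8 -629.4]
(290, 142) [ 652.4 -206.3]
(290, 192) [ 483.1 -206.7]
```

View pics/crop1.png

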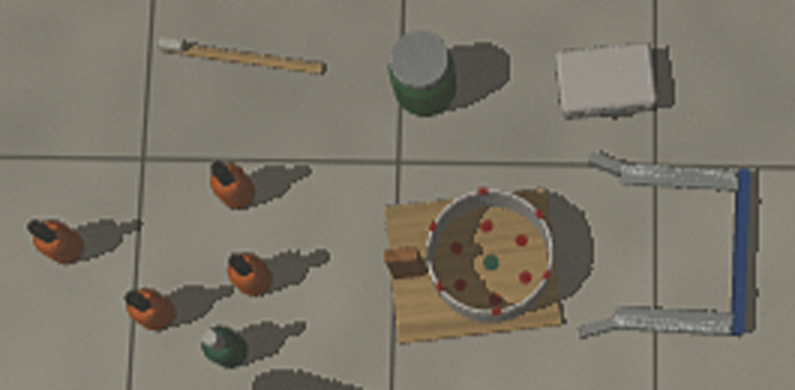

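The crop confirms the smallest caddy. Its tub centre (green dot) is at about (490,263) in the crop, with the grip at the left at (405,262), and it is facing the track. The white-capped green bottle is at (225,345). Next I look with the wrist camera from above.

Request:
{"name": "carry_out", "arguments": {"increments": [[0,0,10.4,0,0,0,85],[0,0,10.4,0,0,0,85],[0,0,10.4,0,0,0,85],[0,0,10.4,0,0,0,85],[0,0,10.4,0,0,0,85],[0,0,10.4,0,0,0,85],[0,0,0,-54,20,-6,85],[0,0,0,-54,20,-6,85]]}}

```text
time: 1.15
ee_pos: [267.6, 427.4, 261.8]
tcp_rot: [-180.0, 0.1, 95.5]
wrist_force: [0.5, 0.0, 0.3]
opening: 85.1
finger_force: 0.0
```

Request:
{"name": "carry_out", "arguments": {"increments": [[0,0,0,-54,20,-6,85],[0,0,0,-54,20,-6,85],[0,0,0,-54,20,-6,85],[0,0,0,-54,20,-6,85],[0,0,0,-54,20,-6,85],[0,0,0,-54,20,-6,85],[0,0,0,-54,20,-6,85],[0,0,0,-54,20,-6,85]]}}

```text
time: 2.15
ee_pos: [467.6, 11.6, 310.4]
tcp_rot: [180.0, -0.0, 95.4]
wrist_force: [1.4, 0.7, 0.2]
opening: 84.9
finger_force: 0.0
```

Request:
{"name": "carry_out", "arguments": {"increments": [[0,0,0,-54,20,-10,85],[0,0,0,-54,20,-10,85],[0,0,0,0,0,0,85],[0,0,0,0,0,0,85]]}}

```text
time: 2.65
ee_pos: [516.6, -90.1, 329.7]
tcp_rot: [-179.9, -0.1, 95.3]
wrist_force: [0.4, 0.4, -1.5]
opening: 84.6
finger_force: 0.0
```

```bash
python3 - <<'E'
from h import *
f=grab('wrist','w0.png'); print(np.array(f['mount']).round(2),f['K'],f['T'].round(2)); s=r.state(); print(s['ee_pos'],s['tcp_rot'],s['joint_positions'])
E
```

```text
[[  -0.     -0.96   -0.27   68.79]
 [   1.      0.     -0.     -0.32]
 [   0.     -0.27    0.96 -123.  ]
 [   0.      0.      0.      1.  ]] [[303.81691451   0.         251.63766987]
 [  0.         303.81691451 185.17400497]
 [  0.           0.           1.        ]] [[ 1.0000e+00  9.0000e-02  2.0000e-02  5.1008e+02]
 [ 9.0000e-02 -9.6000e-01 -2.6000e-01 -2.1720e+01]
 [-0.0000e+00  2.7000e-01 -9.6000e-01  4.5279e+02]
 [ 0.0000e+00  0.0000e+00  0.0000e+00  1.0000e+00]]
[516.49455312 -89.48629014 329.81491805] [-1.79928362e+02 -5.72913580e-02  9.54136127e+01] [-1.11061452e+01  1.13876754e+01  8.77826396e+01  3.49953984e-02
  8.09146585e+01 -1.65253453e+01]
```

View pics/w0.png

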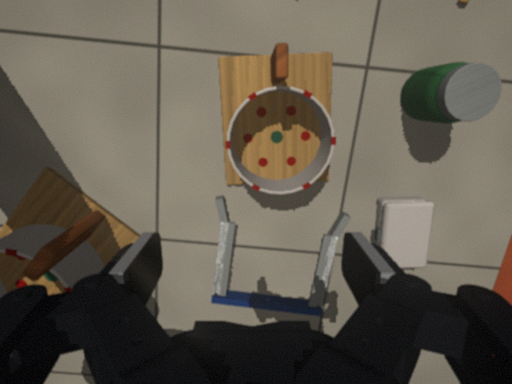

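The wrist view shows the empty caddy (green dot at (277,137), grip at (281,62)) and the track below it: rails from (222,225) to (222,295) and (333,237) to (318,300), stop at (267,302). I measure both poses from this view.

```bash
cat >> h.py <<'E'
def blobs(im,lo,hi,box=(0,0,512,384),mn=6):
    hsv=cv2.cvtColor(im,cv2.COLOR_RGB2HSV); lo=np.array(lo);hi=np.array(hi)
    m=cv2.inRange(hsv,lo,hi) if lo[0]>=0 else cv2.inRange(hsv,np.array([0,*lo[1:]]),hi)|cv2.inRange(hsv,np.array([180+lo[0],*lo[1:]]),np.array([180,255,255]))
    n,_,st,c=cv2.connectedComponentsWithStats(m)
    return [(c[i],st[i]) for i in range(1,n) if st[i,4]>=mn and box[0]<c[i][0]<box[2] and box[1]<c[i][1]<box[3]]
def caddy(f,box,yaw0,rmax=50):
    g=[ray(f,*c,8) for c,s in sorted(blobs(f['img'],(55,60,30),(100,255,255),box),key=lambda q:-q[1][4])][:1]
    P=[ray(f,*c,8) for c,s in blobs(f['img'],(-8,130,60),(5,255,255),box)]
    c0=g[0]; P=[p for p in P if 34<np.hypot(*(p-c0))<rmax]
    # match with nominal dots, rigid fit
    A=[];B=[]
    nom=[42*np.array([np.cos(t),np.sin(t)]) for t in np.radians([30,90,150,210,270,330])]
    y=np.radians(yaw0);R=np.array([[np.cos(y),-np.sin(y)],[np.sin(y),np.cos(y)]])
    for p in P:
        d=[np.hypot(*(c0+R@n-p)) for n in nom]; i=int(np.argmin(d))
        if d[i]<12:A.append(nom[i]);B.append(p)
    A.append(np.zeros(2));B.append(c0);A=np.array(A);B=np.array(B)
    a=(A-A.mean(0));b=(B-B.mean(0))
    th=np.arctan2((a[:,0]*b[:,1]-a[:,1]*b[:,0]).sum(),(a*b).sum())
    R=np.array([[np.cos(th),-np.sin(th)],[np.sin(th),np.cos(th)]])
    t=B.mean(0)-R@A.mean(0); return t,np.degrees(th),len(A),np.abs(B-(A@R.T+t)).max()
E
python3 - <<'E'
from h import *
f=grab('wrist'); im=f['img']
print('caddy',caddy(f,(225,80,335,195),-85))
cs=blobs(im,(-8,130,60),(5,255,255),(215,80,340,195));print([(c.round(0).tolist(),s[4]) for c,s in cs])
# blue bar: inner face top edge
hsv=cv2.cvtColor(im,cv2.COLOR_RGB2HSV); m=cv2.inRange(hsv,(100,120,40),(130,255,255))
m[:280]=0;m[330:]=0
pts=[]
for u in range(215,320,3):
    v=np.where(m[:,u])[0]
    if len(v): pts.append((u,v.min(),v.max()))
print(pts[::4])
g=cv2.cvtColor(im,cv2.COLOR_RGB2GRAY)
cv2.imwrite('pics/tr.png',cv2.resize(im[185:330,200:365],None,fx=4.5,fy=4,interpolation=cv2.INTER_CUBIC)[:,:,::-1])
E
```

```text
caddy (array([549.62681316, -67.57683862]), np.float64(-82.60563702519293), 7, np.float64(0.5174713557528321))
[([307.0, 95.0], np.int32(35)), ([252.0, 97.0], np.int32(27)), ([262.0, 112.0], np.int32(21)), ([291.0, 111.0], np.int32(32)), ([305.0, 136.0], np.int32(48)), ([247.0, 138.0], np.int32(38)), ([333.0, 141.0], np.int32(31)), ([228.0, 145.0], np.int32(30)), ([263.0, 162.0], np.int32(43)), ([291.0, 161.0], np.int32(46)), ([255.0, 188.0], np.int32(27)), ([306.0, 186.0], np.int32(28))]
[(215, np.int64(296), np.int64(302)), (227, np.int64(296), np.int64(303)), (239, np.int64(293), np.int64(305)), (266, np.int64(299), np.int64(299)), (284, np.int64(307), np.int64(310)), (296, np.int64(310), np.int64(310)), (308, np.int64(310), np.int64(312))]
```

View pics/tr.png

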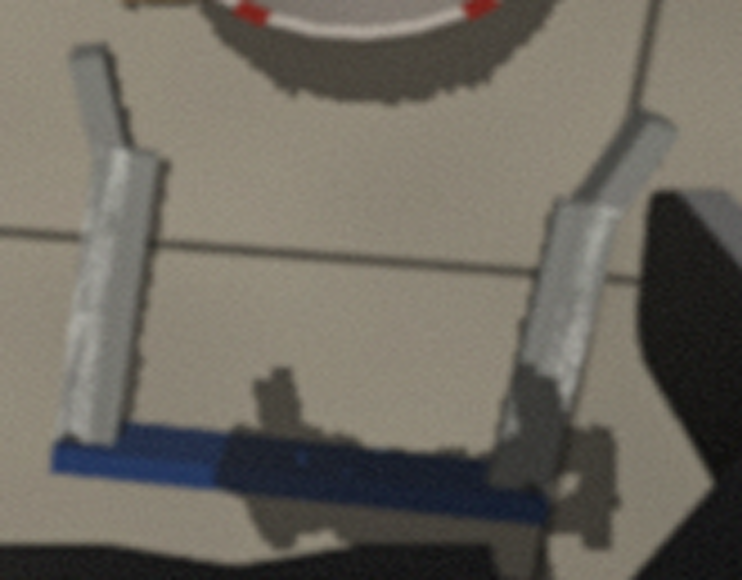

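The crop shows the lip inner edges, left from (160,158) to (118,443) and right from (558,200) to (505,455). The stop's blue face top edge runs from about (125,447) to (490,485). I cast these onto their planes.

```bash
python3 - <<'E'
from h import *
f=grab('wrist')
q=lambda u,v,z: ray(f,200+u/4.5-.4,185+v/4-.4,z)
for n,u,v,z in [('Li0',160,158,18),('Li1',118,443,18),('Ri0',558,200,18),('Ri1',505,455,18),('Lo0',108,148,18),('Ro0',620,208,18),('Lo1',63,440,18),('bL24',130,447,24),('bR24',490,485,24),('bL0',130,425,0),('bR0',490,460,0),('bLo',55,470,24),('bRo',545,523,24)]:
    print(n,q(u,v,z).round(1))
L=[q(160,158,18),q(118,443,18)];R=[q(558,200,18),q(505,455,18)]
for e in (L,R):
    d=e[1]-e[0];print(np.degrees(np.arctan2(d[1],d[0])),np.hypot(*d))
# grip top 
E
```

```text
Li0 [ 501.2 -204.8]
Li1 [ 496.  -332.4]
Ri0 [ 639.5 -209.2]
Ri1 [ 638.1 -324.4]
Lo0 [ 483.1 -202.4]
Ro0 [ 661.4 -210.5]
Lo1 [ 475.8 -332.9]
bL24 [ 500.7 -329.5]
bR24 [ 633.  -334.9]
bL0 [ 499.3 -336. ]
bR0 [ 638.1 -340. ]
bLo [ 474.3 -343. ]
bRo [ 655.9 -351.2]
-92.31206282322304 127.69246493341805
-90.66120811192644 115.28248082338156
```

Request:
{"name": "carry_out", "arguments": {"increments": [[0,0,-2,0,0,0,85],[0,0,0,27.4,9,10,85],[0,0,0,27.4,9,10,85],[0,0,0,27.4,9,50,85],[0,0,0,27.4,9,50,85],[0,0,0,0,0,40,85],[0,0,0,0,0,0,85],[0,0,0,0,0,0,85]]}}

```text
time: 3.8
ee_pos: [539.8, 23.1, 172.0]
tcp_rot: [179.8, 0.0, 97.4]
wrist_force: [0.1, -0.4, -0.1]
opening: 84.9
finger_force: 0.0
```

```bash
cat >> h.py <<'E'
def go(x,y,z,yaw):
    "prints the turn about tool z, then the shift in the turned tool frame"
    s=r.state(); p=s['ee_pos']; t=(s['tcp_rot'][2]-yaw+90)%180-90
    c,n=np.cos(np.radians(yaw)),np.sin(np.radians(yaw))
    # actual final yaw may be flipped by 180
    if abs((s['tcp_rot'][2]-t-yaw+180)%360-180)>90: c,n=-c,-n
    d=np.array([x,y,z])-p
    print('turn',round(t,2),'shift',np.round([c*d[0]+n*d[1],n*d[0]-c*d[1],-d[2]],1),'at',p.round(1),np.round(s['tcp_rot'],1),'j6',s['joint_positions'][5].round(0))
E
python3 - <<'E'
from h import *
f=grab('wrist','w1.png'); go(537.8,23.7,85,97.4)
for z in (104,): print([proj(f,np.array([537.8+a*.1288+b*.9917,23.7-a*.9917+b*.1288,z])).round(0).tolist() for a in(-18,18) for b in (-7,7)])
E
```

```text
turn -0.01 shift [ 1.  -2.2 87.5] at [540.1  23.  172.5] [179.8   0.   97.4] j6 -6.0
[[238.0, 181.0], [260.0, 181.0], [239.0, 232.0], [259.0, 232.0]]
```

View pics/w1.png

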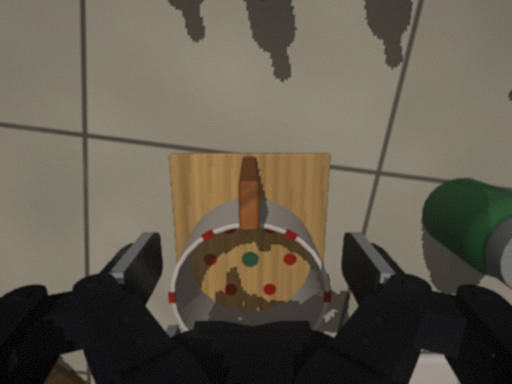

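The grip top shows at (249,205), matching the predicted box (238–260, 181–232), so I descend and grip.

Request:
{"name": "carry_out", "arguments": {"increments": [[0,0,0,1,-2.2,30,85],[0,0,0,0,0,40,85],[0,0,0,0,0,17,85],[0,0,0,0,0,0,5],[0,0,0,0,0,0,5],[0,0,0,0,0,0,5],[0,0,0,0,0,0,5],[0,0,0,0,0,0,5]]}}

```text
time: 4.85
ee_pos: [537.3, 23.7, 84.4]
tcp_rot: [179.9, 0.0, 97.4]
wrist_force: [-0.7, -0.5, 6.0]
opening: 13.2
finger_force: 59.4
```

Request:
{"name": "carry_out", "arguments": {"increments": [[0,0,0,0,0,0,5],[0,0,0,0,0,0,5],[0,0,0,0,0,0,5],[0,0,0,0,0,0,5]]}}

```text
time: 5.35
ee_pos: [537.3, 23.7, 84.4]
tcp_rot: [179.9, 0.0, 97.4]
wrist_force: [-0.5, 0.1, 6.6]
opening: 12.9
finger_force: 59.4
```

```bash
python3 - <<'E'
from h import *
go(580,16.8,85.5,87.7); print(r.state()['wrist_force'])
E
```

```text
turn 9.72 shift [-5.2 43.  -1.1] at [537.3  23.7  84.4] [179.9   0.   97.4] j6 -6.0
[-0.53677844  0.09472881  6.62791663]
```

Request:
{"name": "carry_out", "arguments": {"increments": [[0,0,0,0,0,-1,5],[0,0,3.2,0,8,0,5],[0,0,3.2,0,8,0,5],[0,0,3.3,-1,8,0,5],[0,0,0,-2,10,0,5],[0,0,0,-2,9,0,5],[0,0,0,0,0,0,5],[0,0,0,0,0,0,5]]}}

```text
time: 6.35
ee_pos: [578.8, 19.7, 84.4]
tcp_rot: [-180.0, -0.0, 87.6]
wrist_force: [-2.0, 0.8, 4.2]
opening: 13.2
finger_force: 59.5
```

```bash
python3 - <<'E'
from h import *
go(580,16.8,85.5,87.7); print(r.state()['wrist_force'])
f=grab('wrist'); g=grab('top')
for h,b in ((f,(120,180,400,384)),(g,(215,140,285,205))):
    try: print(caddy(h,b,-92))
    except Exception as e: print(e)
    print([ray(h,*c,8).round(1) for c,s in blobs(h['img'],(55,60,30),(100,255,255),b)])
t=np.array([568.7,-265]);print('axis at y=-75:',568.7+190*.040)
E
```

```text
turn -0.06 shift [-2.9  1.3 -1.1] at [578.8  19.7  84.4] [-180.    -0.    87.6] j6 3.0
[-2.00764311  0.78981143  4.24039621]
(array([573.99296046, -77.76617958]), np.float64(0.0), 1, np.float64(0.0))
[array([574. , -77.8])]
(array([574.67510518, -72.52241785]), np.float64(-91.88565255558149), 5, np.float64(2.3585869244406013))
[array([577. , -70.8])]
axis at y=-75: 576.3000000000001
```

Request:
{"name": "carry_out", "arguments": {"increments": [[0,0,0,0,1.3,0,5],[0,0,0,-10,0,0,5],[0,0,0,-10,0,0,5],[0,0,0,-10,0,0,5],[0,0,0,-8,0,0,5],[0,0,0,-6,0,0,5],[0,0,0,-6,0,0,5],[0,0,0,0,0,0,5]]}}

```text
time: 7.45
ee_pos: [578.9, -30.4, 84.4]
tcp_rot: [179.9, -0.0, 87.7]
wrist_force: [0.8, 1.7, 3.2]
opening: 13.6
finger_force: 59.3
```

```bash
python3 - <<'E'
from h import *
go(572.4,-173.1,85.5,87.7); print(r.state()['wrist_force'],r.state()['ft_torque'])
g=grab('top'); cv2.imwrite('pics/t2.png',cv2.resize(g['img'][120:215,210:350],None,fx=5,fy=5,interpolation=cv2.INTER_CUBIC)[:,:,::-1])
E
```

```text
turn -0.02 shift [-142.9   -0.8   -1.1] at [578.9 -30.4  84.4] [179.9  -0.   87.7] j6 -2.0
[0.83840187 1.6790848  3.20971623] [ 0.25781423  0.00401636 -0.06484361]
```

View pics/t2.png

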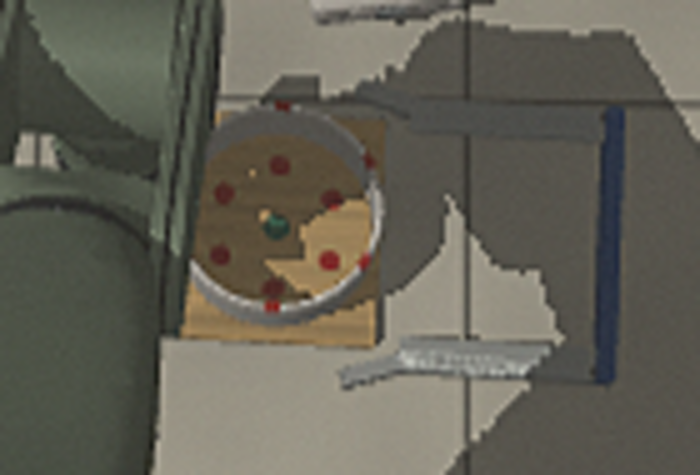

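The crop shows the caddy's leading edge from (385,115) to (377,345), just before the flares. The stop runs from (618,108) to (603,382). The caddy may be a few mm high, towards +x, so I check numerically in this one view.

```bash
python3 - <<'E'
from h import *
g=grab('top'); q=lambda u,v,z: ray(g,210+u/5-.4,120+v/5-.4,z).round(1)
for n,u,v,z in [('plTR',385,115,8),('plBR',377,345,8),('barT',623,108,24),('barB',612,382,24),('barTl',605,108,24),('barBl',597,382,24),('lipB0',400,340,18),('railBout0',400,374,18),('railTout0',408,98,18),('lipT0',408,137,18),('dotg',276,226,8),('dot1',332,199,8),('dot2',280,165,8),('dot3',224,193,8),('dot4',221,255,8),('dot5',274,288,8),('dot6',330,261,8)]: print(n,q(u,v,z))
E
```

```text
plTR [ 652.9 -195.5]
plBR [ 495.9 -190.8]
barT [ 655.3 -352.9]
barB [ 470.8 -343.2]
barTl [ 655.2 -340.9]
barBl [ 470.7 -333.5]
lipB0 [ 497.8 -205.3]
railBout0 [ 475.1 -205.4]
railTout0 [ 662.1 -210.3]
lipT0 [ 635.2 -210.3]
dotg [ 575.5 -123. ]
dot1 [ 594.5 -160.3]
dot2 [ 617.4 -125.2]
dot3 [597.7 -88. ]
dot4 [555.3 -86.6]
dot5 [ 533.4 -122.2]
dot6 [ 552.2 -159.3]
```

Request:
{"name": "carry_out", "arguments": {"increments": [[0,0,0,0,-2,0,5],[0,0,0,-8,0,0,5],[0,0,0,-8,0,0,5],[0,0,0,-8,0,0,5],[0,0,0,-8,0,0,5],[0,0,0,-8,0,0,5],[0,0,0,0,0,0,5],[0,0,0,0,0,0,5]]}}

```text
time: 8.55
ee_pos: [574.5, -70.5, 84.4]
tcp_rot: [-180.0, 0.0, 87.7]
wrist_force: [-1.2, 0.3, 4.7]
opening: 13.7
finger_force: 59.6
```

```bash
python3 - <<'E'
from h import *
go(570.8,-173.1,85.5,87.7); print(r.state()['wrist_force'],r.state()['ft_torque'])
E
```

```text
turn -0.0 shift [-102.7    0.4   -1.1] at [574.5 -70.5  84.4] [-180.     0.    87.7] j6 -6.0
[-1.18465735  0.25569985  4.72494952] [ 0.02966941  0.04296295 -0.03292806]
```

The plate is 25 mm inside the rails with almost no side force, so I continue.

Request:
{"name": "carry_out", "arguments": {"increments": [[0,0,0,-12,0,0,5],[0,0,0,-12,0,0,5],[0,0,0,-12,0,0,5],[0,0,0,-12,0,0,5],[0,0,0,-12,0,0,5],[0,0,0,-12,0,0,5],[0,0,0,-12,0,0,5],[0,0,0,-6,0,0,5]]}}

```text
time: 9.55
ee_pos: [571.2, -159.4, 84.4]
tcp_rot: [-180.0, -0.1, 87.6]
wrist_force: [0.1, 6.7, 5.4]
opening: 13.2
finger_force: 59.6
```

Request:
{"name": "carry_out", "arguments": {"increments": [[0,0,0,-3,0,0,5],[0,0,0,-3,0,0,5],[0,0,0,-3,0,0,5],[0,0,0,-2,0,0,5],[0,0,0,0,0,0,5]]}}

```text
time: 10.18
ee_pos: [570.7, -170.1, 84.4]
tcp_rot: [-180.0, -0.1, 87.7]
wrist_force: [-0.2, 6.0, 5.5]
opening: 13.2
finger_force: 59.7
```

Request:
{"name": "carry_out", "arguments": {"increments": [[0,0,0,-2,0,0,5],[0,0,0,-2,0,0,5],[0,0,0,-2,0,0,5],[0,0,0,0,0,0,5]]}}

```text
time: 10.68
ee_pos: [571.1, -175.0, 84.4]
tcp_rot: [180.0, -0.2, 87.6]
wrist_force: [2.0, 10.1, 4.7]
opening: 13.4
finger_force: 59.6
```

Request:
{"name": "carry_out", "arguments": {"increments": [[0,0,0,-2,0,0,5],[0,0,0,-2,0,0,5],[0,0,0,0,0,0,5]]}}

```text
time: 11.05
ee_pos: [571.6, -175.7, 85.2]
tcp_rot: [179.9, -0.5, 87.5]
wrist_force: [4.6, 20.8, 10.8]
opening: 13.4
finger_force: 60.4
```

Contact at about the predicted home position. I open, rise and look.

Request:
{"name": "carry_out", "arguments": {"increments": [[0,0,0,-1,0,0,5],[0,0,0,0,0,0,5],[0,0,0,0,0,0,85],[0,0,0,0,0,0,85],[0,0,0,0,0,0,85],[0,0,0,0,0,0,85],[0,0,0,0,0,0,85]]}}

```text
time: 11.92
ee_pos: [570.2, -182.4, 84.1]
tcp_rot: [-180.0, -0.0, 87.7]
wrist_force: [0.1, -0.8, -0.9]
opening: 84.9
finger_force: 0.0
```

Request:
{"name": "carry_out", "arguments": {"increments": [[0,0,0,0,0,-20,85],[0,0,0,0,0,-40,85],[0,0,0,10,0,-60,85],[0,0,0,30,0,-50,85],[0,0,0,40,0,-40,85],[0,0,0,30,0,-40,85],[0,0,0,0,0,0,85],[0,0,0,0,0,0,85]]}}

```text
time: 12.92
ee_pos: [574.3, -72.5, 333.5]
tcp_rot: [-179.9, 0.0, 87.7]
wrist_force: [0.4, -0.0, -0.5]
opening: 84.7
finger_force: 0.0
```

```bash
python3 - <<'E'
from h import *
f=grab('wrist'); im=f['img']; s=r.state(); print(s['ee_pos'],s['tcp_rot'])
u,v=proj(f,[568,-267,8]); print(u,v)
try: print(caddy(f,(u-70,v-70,u+70,v+70),-92))
except Exception as e: print(e)
u,v=int(u),int(v); cv2.imwrite('pics/home.png',cv2.resize(im[max(0,v-110):v+110,max(0,u-130):u+130],None,fx=2.7,fy=2.7)[:,:,::-1])
E
```

```text
[574.15858067 -72.78694793 332.78490477] [-1.79841249e+02  2.12037212e-03  8.76438544e+01]
253.2904043495057 266.18283537215723
(array([ 566.86748765, -266.93806542]), np.float64(-92.58739846595091), 5, np.float64(0.33915964770960727))
```

View pics/home.png

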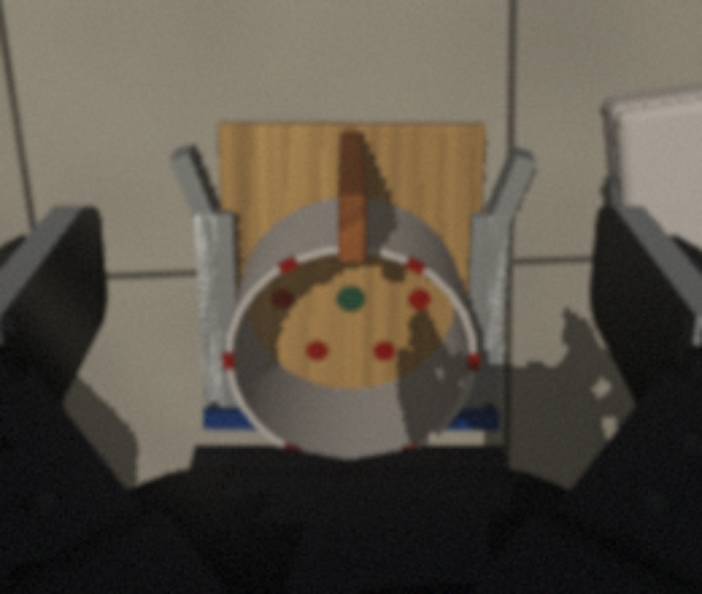

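The view shows the plate between the rails, its front under the tub at the blue bar (crop (350,418)). The fit gives origin (566.9,-266.9) and yaw -92.6, which agrees with home. Now I go over the bottles.

Request:
{"name": "carry_out", "arguments": {"increments": [[0,0,0,46,-8,-6,85],[0,0,0,46,-8,-6,85],[0,0,0,46,-8,-6,85],[0,0,0,46,-8,-6,85],[0,0,0,46,-8,-6,85],[0,0,0,46,-8,-6,85],[0,0,0,46,-8,-6,85],[0,0,0,0,0,0,85]]}}

```text
time: 13.98
ee_pos: [531.6, 253.5, 374.5]
tcp_rot: [-179.8, 0.0, 87.8]
wrist_force: [0.6, -0.1, -0.2]
opening: 84.9
finger_force: 0.0
```

Request:
{"name": "carry_out", "arguments": {"increments": [[0,0,0,0,0,0,85],[0,0,0,0,0,0,85]]}}

```text
time: 14.22
ee_pos: [532.1, 250.2, 375.6]
tcp_rot: [-179.9, 0.1, 87.6]
wrist_force: [-1.0, 0.2, -0.7]
opening: 84.7
finger_force: 0.0
```

```bash
python3 - <<'E'
from h import *
f=grab('wrist','w3.png'); s=r.state(); print(s['ee_pos'],s['tcp_rot'])
E
```

```text
[532.14185459 250.33125319 375.88847176] [-1.79958376e+02  3.82035171e-02  8.75646242e+01]
```

View pics/w3.png

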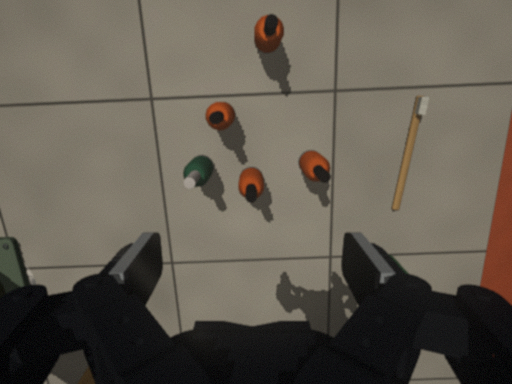

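Wrist view: oranges at (268,34), (220,115), (251,183), (314,165); green at (198,170), toothbrush at (408,155). I locate each body and cap.

```bash
cat >> h.py <<'E'
def bottle(f,kind,near=None):
    """bottle axis from the body's colour mask: least squares of mask hull against the projected vertical body"""
    from scipy.optimize import least_squares
    im=f['img']; rng={'o':((2,150,60),(16,255,255)),'g':((65,70,25),(100,255,200))}[kind]
    out=[]
    for c,s in blobs(im,*rng,mn=60):
        # side outline: the two edge lines either side of the radial direction give the bearing; far edge is the foot rim (z=3)
        hsv=cv2.cvtColor(im,cv2.COLOR_RGB2HSV); m=cv2.inRange(hsv,*map(np.array,rng))
        x,y,w,h=s[:4]; v,u=np.nonzero(m[y:y+h,x:x+w]); P=np.array([ray(f,a+x,b+y,0) for a,b in zip(u,v)])
        n=f['T'][:2,3]; e=P.mean(0)-n; e/=np.hypot(*e); t=np.array([-e[1],e[0]])
        near_=(P-n)@e; lat=(P-n)@t
        rin=np.percentile(near_,1); H=f['T'][2,3]
        # lateral centre by extremes, radial inner edge = foot rim at z~3 (bevel) radius 20
        k=(H-20)/H
        ctr=n+e*((rin)*((H-3)/H)+20)+t*((np.percentile(lat,1)+np.percentile(lat,99))/2*k)
        if near is None or np.hypot(*(ctr-near))<60: out.append((ctr.round(1),c.round(0),int(s[4]),round(np.ptp(lat)*k,1),round(float(P.mean(0)@e-n@e),0)))
    return out
E
python3 - <<'E'
from h import *
f=grab('wrist')
for k in 'og':
    for o in bottle(f,k): print(k,*o)
hs=blobs(f['img'],(0,0,0),(180,255,38),(180,0,340,230),20)
for c,s in hs: print('dark',c.round(0),s[4],ray(f,*c,95).round(1))
hs=blobs(f['img'],(0,0,165),(180,60,255),(150,100,240,230),10)
for c,s in hs: print('white',c.round(0),s[4],ray(f,*c,95).round(1))
E
```

```text
o [561.3 411.7] [267.  35.] 537 39.9 98.0
o [483.  299.5] [221. 114.] 441 40.1 55.0
o [903.  136.9] [501. 233.] 2969 263.8 501.0
o [628.9 215. ] [312. 164.] 499 39.3 143.0
o [526.8 190.3] [251. 181.] 463 37.9 130.0
g [439.7 213.7] [196. 167.] 252 33.8 141.0
dark [270.  25.] 163 [560.3 405.5]
dark [216. 117.] 103 [487.3 300.3]
dark [210. 170.] 21 [473.4 231.1]
dark [321. 174.] 138 [625.  219.1]
dark [251. 193.] 128 [527.9 195.9]
```

Request:
{"name": "carry_out", "arguments": {"increments": [[0,0,0,-36,-29.5,20,50],[0,0,0,-36,-29.5,20,50],[0,0,0,-36,-29.5,20,50],[0,0,0,0,0,0,50],[0,0,0,0,0,0,50],[0,0,0,0,0,0,50]]}}

```text
time: 15.08
ee_pos: [440.3, 148.0, 317.1]
tcp_rot: [179.9, -0.1, 87.7]
wrist_force: [-0.2, -0.6, 0.4]
opening: 50.3
finger_force: 0.0
```

```bash
python3 - <<'E'
from h import *
f=grab('wrist','g1.png'); im=f['img']; print(r.state()['ee_pos'].round(1), 'nadir px',proj(f,[*f['T'][:2,3],60]).round(0), f['T'][:3,3].round(0))
for k in 'og':
    for o in bottle(f,k): print(k,*o)
u,v=map(int,proj(f,[442,215,60])); cv2.imwrite('pics/g1c.png',cv2.resize(im[max(0,v-70):v+70,max(0,u-70):u+70],None,fx=4,fy=4)[:,:,::-1]); print(u,v)
E
```

```text
[440.2 148.1 316.9] nadir px [251. 101.] [442. 217. 440.]
o [488.6 304.9] [284.  29.] 832 40.6 102.0
o [632.1 218.9] [393.  93.] 980 40.8 197.0
o [531.3 194. ] [315. 115.] 651 40.3 92.0
g [447.4 223.7] [252.  95.] 296 37.7 8.0
250 102
```

View pics/g1c.png

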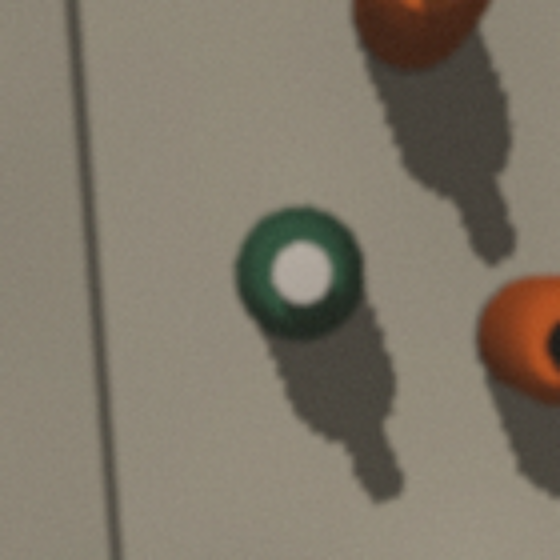

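The green bottle is seen from straight above: body and cap are concentric at crop (300,273). I take its position from the enclosing circle.

```bash
cat >> h.py <<'E'
C=np.array([566.9,-266.9]); CY=-92.5
def over(f,kind):
    rng={'o':((2,150,60),(16,255,255)),'g':((65,70,25),(100,255,200))}[kind]
    m=cv2.inRange(cv2.cvtColor(f['img'],cv2.COLOR_RGB2HSV),*map(np.array,rng)); nd=proj(f,[*f['T'][:2,3],50])
    cs=[c for c in cv2.findContours(m,cv2.RETR_EXTERNAL,cv2.CHAIN_APPROX_NONE)[0] if cv2.contourArea(c)>200]
    (u,v),R=min((cv2.minEnclosingCircle(c) for c in cs),key=lambda q:np.hypot(*(nd-q[0])))
    p=ray(f,u,v,50); print('bottle',p.round(1),'R',round(R*(f['T'][2,3]-55)/f['K'][0,0],1),'px',u,v,'off nadir',(p-f['T'][:2,3]).round(0)); return p
def mark(k):
    a=np.radians(CY+[0,30,90,150,210,270,330][k]); return C+(42*np.array([np.cos(a),np.sin(a)]) if k else 0)
E
python3 - <<'E'
from h import *
f=grab('wrist'); p=over(f,'g'); print(ray(f,255.1,99.6,110)); go(*p,92,87.6)
for k in (0,1,2,5,6): print(k,mark(k).round(1))
E
```

```text
bottle [445.8 220. ] R 18.0 px 254.04225158691406 98.38027954101562 off nadir [3. 3.]
[446.30259686 218.19143943]
turn 0.11 shift [ 72.1   2.7 224.7] at [440.  148.  316.7] [179.9  -0.   87.7] j6 19.0
0 [ 566.9 -266.9]
1 [ 586.3 -304.2]
2 [ 608.9 -268.7]
5 [ 524.9 -265.1]
6 [ 544.3 -302.3]
```

Request:
{"name": "carry_out", "arguments": {"increments": [[0,0,0,36,2.9,30,50],[0,0,0,35.4,0,30,50],[0,0,0,0,0,50,50],[0,0,0,0,0,50,50],[0,0,0,0,0,40,50],[0,0,0,0,0,24.7,50],[0,0,0,0,0,0,50],[0,0,0,0,0,0,50]]}}

```text
time: 16.18
ee_pos: [445.9, 219.4, 92.5]
tcp_rot: [179.9, -0.1, 87.7]
wrist_force: [0.1, -0.2, 0.8]
opening: 50.0
finger_force: 0.0
```

Request:
{"name": "carry_out", "arguments": {"increments": [[0,0,0,0,0,0,5],[0,0,0,0,0,0,5],[0,0,0,0,0,0,5],[0,0,0,0,0,0,5],[0,0,0,0,0,0,5],[0,0,0,0,0,0,5]]}}

```text
time: 16.92
ee_pos: [445.6, 219.0, 92.6]
tcp_rot: [179.9, -0.1, 87.7]
wrist_force: [-0.4, -0.3, 6.6]
opening: 14.8
finger_force: 58.5
```

Request:
{"name": "carry_out", "arguments": {"increments": [[0,0,0,0,0,-20,5],[0,0,0,0,0,-40,5],[0,0,0,0,0,-40,5],[0,0,0,0,0,-40,5],[0,0,0,0,0,0,5],[0,0,0,0,0,0,5]]}}

```text
time: 17.68
ee_pos: [443.9, 218.3, 230.5]
tcp_rot: [-179.9, 0.1, 87.7]
wrist_force: [0.0, 0.8, -1.5]
opening: 14.4
finger_force: 58.8
```

```bash
python3 - <<'E'
from h import *
f=grab('wrist','gh.png'); go(*mark(0),101,87.5); print(r.state()['wrist_force'])
m=bottle(f,'g'); print(m)
im=f['img']; cv2.imwrite('pics/ghc.png',im[100:384,130:390][:,:,::-1])
E
```

```text
turn 0.18 shift [-479.3  144.2  129. ] at [443.8 218.2 230. ] [-1.798e+02  1.000e-01  8.770e+01] j6 27.0
[-0.97001789 -1.19665153 -1.60147434]
[(array([440. , 177.4]), array([251., 204.]), 2162, np.float64(75.8), 122.0)]
```

View pics/ghc.png

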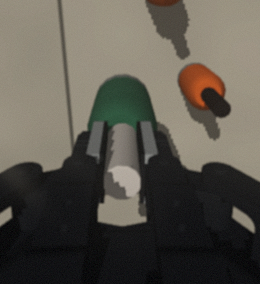

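The green bottle is held upright by its cap at crop (122,150). I carry it to the tub.

Request:
{"name": "carry_out", "arguments": {"increments": [[0,0,0,-53,16,0,5],[0,0,0,-53,16,0,5],[0,0,0,-53,16,0,5],[0,0,0,-53,16,0,5],[0,0,0,-53,16,0,5],[0,0,0,-53,16,0,5],[0,0,0,-53,16,0,5],[0,0,0,-53,16,0,5]]}}

```text
time: 18.73
ee_pos: [555.1, -211.6, 229.4]
tcp_rot: [-179.8, -0.1, 87.7]
wrist_force: [1.1, 0.2, -2.2]
opening: 14.3
finger_force: 58.7
```

Request:
{"name": "carry_out", "arguments": {"increments": [[0,0,0,-30,9,0,5],[0,0,0,-25,7,0,5],[0,0,0,0,0,30,5],[0,0,0,0,0,0,5],[0,0,0,0,0,0,5],[0,0,0,0,0,0,5],[0,0,0,0,0,0,5]]}}

```text
time: 19.6
ee_pos: [569.7, -265.6, 202.5]
tcp_rot: [179.9, 0.0, 87.7]
wrist_force: [-0.5, 0.8, -1.1]
opening: 14.4
finger_force: 58.7
```

```bash
python3 - <<'E'
from h import *
go(*mark(0),101,87.5)
E
```

```text
turn 0.21 shift [ -1.4  -2.7 101.5] at [ 569.7 -265.6  202.5] [179.9   0.   87.7] j6 -24.0
```

Request:
{"name": "carry_out", "arguments": {"increments": [[0,0,0,-1.4,-2.7,20,5],[0,0,0,0,0,30,5],[0,0,0,0,0,30,5],[0,0,0,0,0,12,5],[0,0,0,0,0,6,5],[0,0,0,0,0,2,5],[0,0,0,0,0,1,5],[0,0,0,0,0,0,5]]}}

```text
time: 20.6
ee_pos: [566.9, -267.2, 101.2]
tcp_rot: [179.9, 0.0, 87.7]
wrist_force: [0.9, -1.1, -1.5]
opening: 14.9
finger_force: 58.8
```

Request:
{"name": "carry_out", "arguments": {"increments": [[0,0,0,0,0,0,28],[0,0,0,0,0,0,28],[0,0,0,0,0,0,28],[0,0,0,0,0,-10,28],[0,0,0,0,0,-20,28],[0,0,0,0,0,-40,28],[0,0,0,0,0,-50,28],[0,0,0,20,0,-40,50]]}}

```text
time: 21.6
ee_pos: [567.7, -247.9, 263.5]
tcp_rot: [179.8, 0.1, 87.6]
wrist_force: [0.2, 0.2, 0.6]
opening: 44.8
finger_force: 0.0
```

Request:
{"name": "carry_out", "arguments": {"increments": [[0,0,0,40,-10,-20,50],[0,0,0,50,-20,0,50],[0,0,0,0,0,0,50],[0,0,0,0,0,0,50]]}}

```text
time: 22.1
ee_pos: [541.3, -156.1, 281.3]
tcp_rot: [179.9, 0.0, 87.7]
wrist_force: [-0.5, -0.2, -0.1]
opening: 49.6
finger_force: 0.0
```

```bash
python3 - <<'E'
from h import *
f=grab('wrist','p1.png'); print(r.state()['ee_pos'])
u,v=map(int,proj(f,[567,-267,60])); print(u,v); cv2.imwrite('pics/p1c.png',cv2.resize(f['img'][v-80:v+80,u-90:u+90],None,fx=3.5,fy=3.5)[:,:,::-1])
hs=blobs(f['img'],(0,0,165),(180,60,255),(u-25,v-30,u+25,v+30),10)
for c,s in hs: print('white',c.round(1),s, ray(f,*c,118).round(1))
P=[(ray(f,*c,8).round(1),c.round(0)) for c,s in blobs(f['img'],(-8,130,60),(5,255,255),(u-70,v-70,u+70,v+70))];print(P)
E
```

```text
[ 541.4049581  -156.57614796  280.90852446]
276 249
white [281.  274.5] [277 270   9  11  73] [ 567.8 -266.7]
[(array([ 535.4, -232.3]), array([250., 210.])), (array([ 589.5, -232.6]), array([289., 208.])), (array([ 613.8, -235.8]), array([306., 210.])), (array([ 548.4, -232.8]), array([259., 210.])), (array([ 524.8, -265.2]), array([243., 232.])), (array([ 605.9, -269.2]), array([301., 232.])), (array([ 493.1, -298.8]), array([222., 254.])), (array([ 543.4, -302.6]), array([257., 255.])), (array([ 528.8, -368. ]), array([249., 295.])), (array([ 605.7, -373.8]), array([300., 296.]))]
```

View pics/p1c.png

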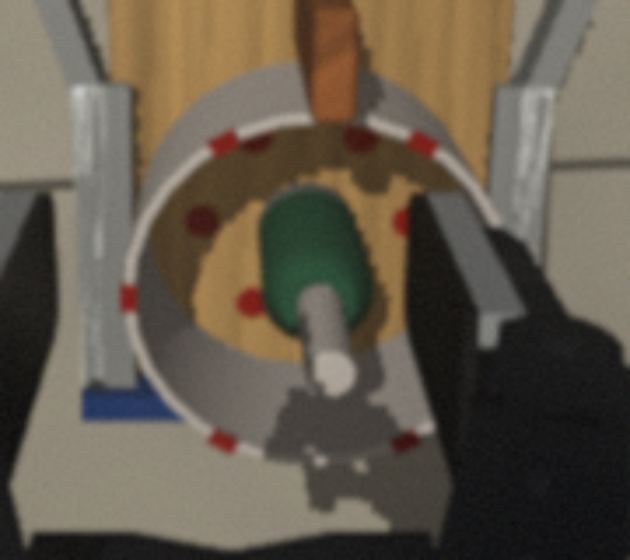

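The green bottle stands upright in the middle, cap at crop (335,372), within 1 mm. Next is the orange near (531,194).

Request:
{"name": "carry_out", "arguments": {"increments": [[0,0,0,56,-5,-7,50],[0,0,0,56,-5,-7,50],[0,0,0,56,-5,-7,50],[0,0,0,56,-5,-7,50],[0,0,0,56,-5,-7,50],[0,0,0,0,0,0,50],[0,0,0,0,0,0,50],[0,0,0,0,0,0,50]]}}

```text
time: 23.15
ee_pos: [527.8, 123.3, 315.2]
tcp_rot: [-180.0, 0.0, 87.5]
wrist_force: [0.5, 0.6, 0.3]
opening: 50.0
finger_force: 0.0
```

```bash
python3 - <<'E'
from h import *
f=grab('wrist'); p=over(f,'o'); go(*p,92.5,87.6)
for o in bottle(f,'o'): print(*o)
E
```

```text
bottle [527.  195.3] R 20.2 px 249.229736328125 98.25675964355469 off nadir [-3.  3.]
turn -0.05 shift [ 71.8  -3.7 222.8] at [527.7 123.3 315.3] [-180.     0.    87.5] j6 14.0
[484.5 304.5] [212.  13.] 768 39.1 120.0
[630.4 219.9] [326.  75.] 762 40.4 106.0
[526.7 196. ] [249.  98.] 614 39.6 5.0
[ 942.9 -172.7] [509. 322.] 186 51.6 569.0
[ 274.5 -233.2] [113. 365.] 362 25.8 521.0
```

Request:
{"name": "carry_out", "arguments": {"increments": [[0,0,0,36,-3.7,30,50],[0,0,0,35.8,0,30,50],[0,0,0,0,0,50,50],[0,0,0,0,0,50,50],[0,0,0,0,0,40,50],[0,0,0,0,0,22.8,50],[0,0,0,0,0,0,50],[0,0,0,0,0,0,50]]}}

```text
time: 24.2
ee_pos: [527.6, 196.4, 93.8]
tcp_rot: [179.9, -0.0, 87.6]
wrist_force: [0.5, -0.8, -0.3]
opening: 50.0
finger_force: 0.0
```

Request:
{"name": "carry_out", "arguments": {"increments": [[0,0,0,0,0,0,5],[0,0,0,0,0,0,5],[0,0,0,0,0,0,5],[0,0,0,0,0,0,5],[0,0,0,0,0,0,5],[0,0,0,0,0,0,5]]}}

```text
time: 24.95
ee_pos: [527.5, 197.0, 94.0]
tcp_rot: [179.9, -0.0, 87.7]
wrist_force: [0.7, 0.3, 6.6]
opening: 14.8
finger_force: 58.7
```

Request:
{"name": "carry_out", "arguments": {"increments": [[0,0,0,0,0,-20,5],[0,0,0,0,0,-40,5],[0,0,0,0,0,-40,5],[0,0,0,0,0,-50,5],[0,0,0,-55,9,0,5],[0,0,0,-55,9,0,5],[0,0,0,-55,9,0,5],[0,0,0,-55,9,0,5]]}}

```text
time: 25.95
ee_pos: [553.2, -26.0, 242.2]
tcp_rot: [-179.9, -0.0, 87.7]
wrist_force: [1.2, 0.6, -1.4]
opening: 14.3
finger_force: 58.7
```

Request:
{"name": "carry_out", "arguments": {"increments": [[0,0,0,-55,9,0,5],[0,0,0,-55,9,0,5],[0,0,0,-55,9,0,5],[0,0,0,-55,9,0,5],[0,0,0,-55,9,0,5],[0,0,0,0,0,0,5],[0,0,0,0,0,0,5],[0,0,0,0,0,0,5]]}}

```text
time: 26.95
ee_pos: [587.4, -299.7, 242.7]
tcp_rot: [-180.0, -0.0, 87.8]
wrist_force: [-0.5, 0.2, -2.7]
opening: 14.3
finger_force: 58.8
```

```bash
python3 - <<'E'
from h import *
go(*mark(1),101,87.6)
f=grab('wrist'); print(bottle(f,'o'))
E
```

```text
turn 0.16 shift [ -4.5  -0.9 141.7] at [ 587.4 -299.7  242.7] [-180.    -0.    87.8] j6 -26.0
[(array([ 564.6, -158.1]), array([226.,  30.]), 736, np.float64(28.2), 80.0), (array([ 510.6, -197.6]), array([193.,  78.]), 62, np.float64(11.2), 72.0), (array([ 614.5, -193.5]), array([265.,  79.]), 70, np.float64(11.0), 29.0), (array([ 534. , -229.9]), array([215., 102.]), 123, np.float64(12.7), 43.0), (array([ 584.7, -244.6]), array([252., 102.]), 125, np.float64(13.5), 1.0), (array([ 512. , -272.4]), array([198., 134.]), 105, np.float64(12.8), 75.0), (array([ 614.9, -281.7]), array([269., 134.]), 116, np.float64(13.5), 44.0), (array([ 536.2, -314.9]), array([216., 165.]), 105, np.float64(13.4), 87.0), (array([ 585.5, -319.5]), array([251., 165.]), 106, np.float64(12.8), 75.0), (array([ 585. , -344.5]), array([252., 205.]), 2454, np.float64(82.3), 127.0), (array([ 950.7, -574.6]), array([510., 339.]), 69, np.float64(24.2), 500.0)]
```

Request:
{"name": "carry_out", "arguments": {"increments": [[0,0,0,-3.2,-0.9,10,5],[0,0,0,0,0,25,5],[0,0,0,0,0,20,5],[0,0,0,0,0,20,5],[0,0,0,0,0,20,5],[0,0,0,0,0,20,5],[0,0,0,0,0,15,5],[0,0,0,0,0,7,5]]}}

```text
time: 28.0
ee_pos: [586.1, -303.8, 104.6]
tcp_rot: [-179.9, -0.0, 87.7]
wrist_force: [-0.1, 0.8, -1.9]
opening: 14.4
finger_force: 58.8
```

Request:
{"name": "carry_out", "arguments": {"increments": [[0,0,0,0,0,3,5],[0,0,0,0,0,1,5],[0,0,0,0,0,0,5],[0,0,0,0,0,0,5]]}}

```text
time: 28.5
ee_pos: [586.7, -304.4, 102.3]
tcp_rot: [180.0, 0.0, 87.7]
wrist_force: [-0.4, 0.0, -0.7]
opening: 14.7
finger_force: 58.8
```

Request:
{"name": "carry_out", "arguments": {"increments": [[0,0,0,0,0,0,28],[0,0,0,0,0,0,28],[0,0,0,0,0,0,28],[0,0,0,0,0,-10,28],[0,0,0,0,0,-25,28],[0,0,0,0,0,-50,28],[0,0,0,0,0,-60,50],[0,0,0,0,0,-60,50]]}}

```text
time: 29.5
ee_pos: [586.3, -304.2, 309.5]
tcp_rot: [179.9, 0.0, 87.7]
wrist_force: [0.5, -0.2, -0.2]
opening: 50.2
finger_force: 0.0
```

Request:
{"name": "carry_out", "arguments": {"increments": [[0,0,0,57,2.7,-1,50],[0,0,0,57,2.7,-1,50],[0,0,0,57,2.7,-1,50],[0,0,0,57,2.7,-1,50],[0,0,0,57,2.7,-1,50],[0,0,0,57,2.7,-1,50],[0,0,0,57,2.7,-1,50],[0,0,0,56,2.6,-1,50]]}}

```text
time: 30.5
ee_pos: [626.3, 151.4, 315.9]
tcp_rot: [179.9, -0.0, 87.7]
wrist_force: [0.5, -0.1, 0.1]
opening: 50.1
finger_force: 0.0
```

Request:
{"name": "carry_out", "arguments": {"increments": [[0,0,0,0,0,0,50],[0,0,0,0,0,0,50],[0,0,0,0,0,0,50]]}}

```text
time: 30.88
ee_pos: [626.4, 148.0, 315.2]
tcp_rot: [180.0, 0.0, 87.6]
wrist_force: [0.0, -0.3, 1.0]
opening: 50.3
finger_force: 0.0
```

```bash
python3 - <<'E'
from h import *
f=grab('wrist'); p=over(f,'o'); go(*p,92.5,87.6)
for o in bottle(f,'o'): print(*o)
E
```

```text
bottle [625.8 218.8] R 20.2 px 249.2335205078125 99.30220031738281 off nadir [-3.  2.]
turn -0.03 shift [ 70.7  -3.6 222.7] at [626.4 148.  315.2] [180.    0.   87.6] j6 15.0
[888.6 121.1] [491. 192.] 12336 421.8 388.0
[481.8 304.1] [132.  33.] 981 41.1 179.0
[625.5 219.2] [249.  99.] 606 40.0 4.0
```

Request:
{"name": "carry_out", "arguments": {"increments": [[0,0,0,36,-3.6,30,50],[0,0,0,34.4,0,30,50],[0,0,0,0,0,50,50],[0,0,0,0,0,50,50],[0,0,0,0,0,40,50],[0,0,0,0,0,23,50],[0,0,0,0,0,0,50],[0,0,0,0,0,0,50]]}}

```text
time: 31.92
ee_pos: [626.4, 219.4, 92.9]
tcp_rot: [179.9, -0.0, 87.6]
wrist_force: [-0.1, 0.1, 0.1]
opening: 49.9
finger_force: 0.1
```

Request:
{"name": "carry_out", "arguments": {"increments": [[0,0,0,0,0,0,5],[0,0,0,0,0,0,5],[0,0,0,0,0,0,5],[0,0,0,0,0,0,5],[0,0,0,0,0,0,5],[0,0,0,0,0,0,5]]}}

```text
time: 32.67
ee_pos: [625.6, 220.0, 91.8]
tcp_rot: [-180.0, -0.0, 87.7]
wrist_force: [-0.5, 0.4, 0.6]
opening: 5.3
finger_force: 0.0
```

Request:
{"name": "carry_out", "arguments": {"increments": [[0,0,0,0,0,-20,5],[0,0,0,0,0,-40,5],[0,0,0,0,0,-40,5],[0,0,0,0,0,-50,5],[0,0,0,-52.4,-6,0,5],[0,0,0,-52.4,-6,0,5],[0,0,0,-52.4,-6,0,5],[0,0,0,-52.4,-6,0,5]]}}

```text
time: 33.67
ee_pos: [592.7, 10.0, 241.9]
tcp_rot: [180.0, 0.0, 87.7]
wrist_force: [0.2, -0.3, -0.0]
opening: 5.4
finger_force: 0.0
```

Request:
{"name": "carry_out", "arguments": {"increments": [[0,0,0,-52.4,-6,0,5],[0,0,0,-52.4,-6,0,5],[0,0,0,-52.4,-6,0,5],[0,0,0,-52.4,-6,0,5],[0,0,0,-52.4,-6,0,5],[0,0,0,-52.4,-6,0,5],[0,0,0,0,0,0,5],[0,0,0,0,0,0,5]]}}

```text
time: 34.67
ee_pos: [544.4, -300.8, 241.6]
tcp_rot: [-180.0, -0.1, 87.6]
wrist_force: [-0.0, 0.0, 1.0]
opening: 5.1
finger_force: 0.0
```

```bash
cat >> h.py <<'E'
def caps():
    g=grab('top'); s=cv2.cvtColor(g['img'],cv2.COLOR_RGB2HSV)
    for c,st in blobs(g['img'],(7,150,50),(16,255,255),(280,120,350,215),8): print('orange in tub',ray(g,*c,60).round(0),st[4])
E
python3 - <<'E'
from h import *
go(*mark(6),101,87.6); go(*mark(6),101,87.6); print(r.state()['wrist_force'])
E
```

```text
turn 0.05 shift [ -1.5   0.  140.6] at [ 544.4 -300.8  241.6] [-1.80e+02 -1.00e-01  8.76e+01] j6 -28.0
turn 0.05 shift [ -1.5   0.  140.6] at [ 544.4 -300.8  241.6] [-1.80e+02 -1.00e-01  8.76e+01] j6 -28.0
[-0.01896701  0.02872481  1.04279005]
```

The gripper closed on nothing, so that bottle was probably moved. I check from the top camera.

```bash
python3 - <<'E'
from h import *
g=grab('top','t5.png')
for c,s in blobs(g['img'],(3,150,60),(16,255,255),(60,100,360,230),6): print(c.round(0),s[:5],ray(g,*c,33).round(0))
E
```

```text
[320. 160.] [316 154   9  13  48] [ 589. -304.]
[154. 160.] [150 157   9   9  36] [580. 244.]
[102. 160.] [100 159   4   2   6] [581. 417.]
[100. 166.] [ 96 164   9   6  28] [557. 421.]
[132. 190.] [128 187   9   7  30] [482. 311.]
```

Request:
{"name": "carry_out", "arguments": {"increments": [[0,0,0,52,6,-9,50],[0,0,0,52,6,-9,50],[0,0,0,52,6,-9,50],[0,0,0,52,6,-9,50],[0,0,0,52,6,-9,50],[0,0,0,52,6,-9,50],[0,0,0,52,6,-9,50],[0,0,0,52,6,-9,50]]}}

```text
time: 35.72
ee_pos: [608.6, 115.9, 314.4]
tcp_rot: [180.0, -0.0, 87.8]
wrist_force: [1.2, -0.2, -0.2]
opening: 50.1
finger_force: 0.0
```

Request:
{"name": "carry_out", "arguments": {"increments": [[0,0,0,30,10,0,50],[0,0,0,0,0,0,50],[0,0,0,0,0,0,50],[0,0,0,0,0,0,50]]}}

```text
time: 36.22
ee_pos: [620.0, 141.4, 314.0]
tcp_rot: [-180.0, 0.0, 87.6]
wrist_force: [-0.8, -0.7, -0.3]
opening: 50.1
finger_force: 0.0
```

```bash
python3 - <<'E'
from h import *
f=grab('wrist','w6.png'); print(r.state()['ee_pos'])
for o in bottle(f,'o'): print(*o)
E
```

```text
[620.17503658 141.23542463 314.02637805]
[883.4 114.9] [492. 199.] 10794 414.1 396.0
[481.6 304.2] [136.  27.] 1000 41.0 177.0
[579.7 235.2] [220.  83.] 639 40.1 50.0
```

Request:
{"name": "carry_out", "arguments": {"increments": [[0,0,0,24,-44,0,50],[0,0,0,0,0,0,50],[0,0,0,0,0,0,50],[0,0,0,0,0,0,50]]}}

```text
time: 36.78
ee_pos: [578.2, 167.2, 313.8]
tcp_rot: [180.0, 0.0, 87.6]
wrist_force: [-0.5, -0.7, 0.2]
opening: 49.9
finger_force: 0.0
```

```bash
python3 - <<'E'
from h import *
f=grab('wrist'); p=over(f,'o'); go(*p,92.5,87.6)
for o in bottle(f,'o'): print(*o)
hs=blobs(f['img'],(0,0,0),(180,255,38),(200,60,300,150),20)
for c,s in hs: print('dark',c.round(0),s[4],ray(f,*c,110).round(1))
E
```

```text
bottle [582.9 233.4] R 20.1 px 253.6171875 103.04296875 off nadir [ 2. -3.]
turn 0.02 shift [ 66.3   1.9 221.2] at [578.2 167.2 313.7] [180.    0.   87.6] j6 17.0
[483.1 303.6] [174.  50.] 882 41.3 122.0
[583.3 233. ] [254. 103.] 608 40.0 4.0
[897.8  45.7] [500. 261.] 3560 243.4 471.0
dark [254. 104.] 74 [583.1 232.6]
```

Request:
{"name": "carry_out", "arguments": {"increments": [[0,0,0,34,2,30,50],[0,0,0,32,0,30,50],[0,0,0,0,0,50,50],[0,0,0,0,0,50,50],[0,0,0,0,0,40,50],[0,0,0,0,0,21,50],[0,0,0,0,0,0,50],[0,0,0,0,0,0,50]]}}

```text
time: 37.83
ee_pos: [583.3, 233.8, 93.8]
tcp_rot: [179.9, -0.0, 87.7]
wrist_force: [0.0, 0.5, 0.8]
opening: 49.8
finger_force: 0.0
```

Request:
{"name": "carry_out", "arguments": {"increments": [[0,0,0,0,0,0,5],[0,0,0,0,0,0,5],[0,0,0,0,0,0,5],[0,0,0,0,0,0,5],[0,0,0,0,0,0,5],[0,0,0,0,0,0,5]]}}

```text
time: 38.58
ee_pos: [583.1, 234.0, 94.0]
tcp_rot: [179.8, -0.1, 87.7]
wrist_force: [0.8, -0.2, 6.0]
opening: 14.4
finger_force: 58.7
```

Request:
{"name": "carry_out", "arguments": {"increments": [[0,0,0,0,0,-20,5],[0,0,0,0,0,-40,5],[0,0,0,0,0,-40,5],[0,0,0,0,0,-50,5],[0,0,0,-53.5,-1.6,0,5],[0,0,0,-53.5,-1.6,0,5],[0,0,0,-53.5,-1.6,0,5],[0,0,0,-53.5,-1.6,0,5]]}}

```text
time: 39.58
ee_pos: [566.1, 18.7, 242.0]
tcp_rot: [-179.9, -0.0, 87.7]
wrist_force: [0.9, 0.4, -2.1]
opening: 14.7
finger_force: 58.8
```

Request:
{"name": "carry_out", "arguments": {"increments": [[0,0,0,-53.5,-1.6,0,5],[0,0,0,-53.5,-1.6,0,5],[0,0,0,-53.5,-1.6,0,5],[0,0,0,-53.5,-1.6,0,5],[0,0,0,-53.5,-1.6,0,5],[0,0,0,-53.5,-1.6,0,5],[0,0,0,0,0,0,5],[0,0,0,0,0,0,5]]}}

```text
time: 40.58
ee_pos: [544.0, -299.6, 241.8]
tcp_rot: [-179.9, -0.1, 87.6]
wrist_force: [0.7, 0.9, -1.4]
opening: 14.4
finger_force: 58.7
```

```bash
python3 - <<'E'
from h import *
go(*mark(6),101,87.6); caps()
E
```

```text
turn 0.05 shift [ -2.7   0.5 140.8] at [ 544.  -299.6  241.8] [-1.799e+02 -1.000e-01  8.760e+01] j6 -28.0
orange in tub [ 593. -295.] 22
orange in tub [ 574. -305.] 41
```

Request:
{"name": "carry_out", "arguments": {"increments": [[0,0,0,-2,0.5,10,5],[0,0,0,0,0,25,5],[0,0,0,0,0,20,5],[0,0,0,0,0,20,5],[0,0,0,0,0,20,5],[0,0,0,0,0,20,5],[0,0,0,0,0,15,5],[0,0,0,0,0,7,5]]}}

```text
time: 41.62
ee_pos: [544.7, -301.4, 104.6]
tcp_rot: [-179.9, -0.0, 87.7]
wrist_force: [0.4, 0.2, -1.6]
opening: 14.2
finger_force: 58.7
```

Request:
{"name": "carry_out", "arguments": {"increments": [[0,0,0,0,0,2,5],[0,0,0,0,0,1,5],[0,0,0,0,0,0,5],[0,0,0,0,0,0,5]]}}

```text
time: 42.12
ee_pos: [545.2, -302.3, 103.3]
tcp_rot: [180.0, 0.0, 87.7]
wrist_force: [0.0, 0.1, -1.0]
opening: 14.4
finger_force: 58.7
```

Request:
{"name": "carry_out", "arguments": {"increments": [[0,0,0,0,0,1,5],[0,0,0,0,0,0,28],[0,0,0,0,0,0,28],[0,0,0,0,0,0,28],[0,0,0,0,0,-10,28],[0,0,0,0,0,-25,28],[0,0,0,0,0,-50,28],[0,0,0,0,0,-60,50]]}}

```text
time: 43.12
ee_pos: [544.5, -301.9, 248.0]
tcp_rot: [-179.9, -0.0, 87.7]
wrist_force: [0.8, -0.8, -0.7]
opening: 44.8
finger_force: 0.0
```

Request:
{"name": "carry_out", "arguments": {"increments": [[0,0,0,50,7,-20,70],[0,0,0,50,7,-20,70],[0,0,0,47,7,-20,70],[0,0,0,0,0,0,70],[0,0,0,0,0,0,70]]}}

```text
time: 43.75
ee_pos: [571.6, -156.4, 307.0]
tcp_rot: [180.0, 0.0, 87.7]
wrist_force: [0.2, -0.3, -1.0]
opening: 69.8
finger_force: 0.0
```

```bash
python3 - <<'E'
from h import *
f=grab('wrist','p3.png'); print(r.state()['ee_pos'])
for n,p in (('g',mark(0)),(1,mark(1)),(6,mark(6))): print(n,p.round(1),'cap px pred',proj(f,[*p,118]).round(1), 'cap mid',proj(f,[*p,96]).round(0))
for c,s in blobs(f['img'],(0,0,165),(180,60,255),(200,150,300,320),10): print('white',c.round(1),s[4],ray(f,*c,118).round(1))
for c,s in blobs(f['img'],(0,0,0),(180,255,40),(180,150,330,330),15): print('dark',c.round(1),s)
for c,s in blobs(f['img'],(7,150,50),(16,255,255),(180,120,330,330),30): print('or',c.round(1),s,ray(f,*c,60).round(0))
try: print(caddy(f,(170,120,330,330),-92.5))
except Exception as e: print(e)
E
```

```text
[ 571.43707786 -156.90181699  306.45110889]
g [ 566.9 -266.9] cap px pred [251.9 263.1] cap mid [252. 254.]
1 [ 586.3 -304.2] cap px pred [269.6 290.7] cap mid [269. 280.]
6 [ 544.3 -302.3] cap px pred [234.  290.6] cap mid [235. 280.]
white [238.  197.9] 23 [ 555.  -187.8]
white [214.5 211. ] 21 [ 528.6 -201.8]
white [205.5 223.2] 10 [ 517.6 -215.7]
white [251.4 263.3] 73 [ 566.2 -267.2]
dark [235.6 281.3] [230 268  12  27 260]
dark [269.1 282.8] [264 268  12  29 288]
or [252.4 177.9] [247 155  12  42 378] [ 571. -181.]
or [234. 260.] [223 240  27  39 592] [ 541. -295.]
or [269.6 260.9] [254 241  28  39 588] [ 590. -298.]
(array([ 565.56667662, -280.53183752]), np.float64(0.0), 1, np.float64(0.0))
```

View pics/p3.png

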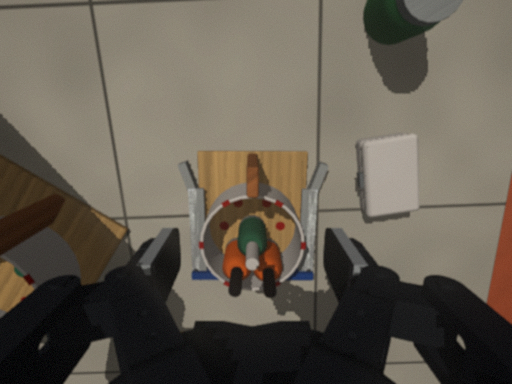

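The green and two orange bottles stand upright on their dots: caps at (251,263), (235,281) and (269,282), all as predicted. Next bottle.

Request:
{"name": "carry_out", "arguments": {"increments": [[0,0,0,55.5,-15.4,-1,50],[0,0,0,55.5,-15.4,-1,50],[0,0,0,55.5,-15.4,-1,50],[0,0,0,55.5,-15.4,-1,50],[0,0,0,55.5,-15.4,-1,50],[0,0,0,55.5,-15.4,-1,50],[0,0,0,55.5,-15.4,-1,50],[0,0,0,0,0,0,50]]}}

```text
time: 44.8
ee_pos: [479.4, 238.3, 313.0]
tcp_rot: [-179.9, 0.0, 87.9]
wrist_force: [-0.4, -0.5, -0.2]
opening: 49.9
finger_force: 0.0
```

Request:
{"name": "carry_out", "arguments": {"increments": [[0,0,0,0,0,0,50],[0,0,0,0,0,0,50]]}}

```text
time: 45.05
ee_pos: [480.5, 234.7, 313.6]
tcp_rot: [-180.0, 0.0, 87.5]
wrist_force: [-0.1, -0.1, 0.4]
opening: 50.1
finger_force: 0.0
```

```bash
python3 - <<'E'
from h import *
f=grab('wrist'); p=over(f,'o'); go(*p,92.5,87.6)
for o in bottle(f,'o'): print(*o)
E
```

```text
bottle [486.8 301.1] R 20.1 px 255.1365509033203 102.68487548828125 off nadir [ 4. -2.]
turn -0.06 shift [ 66.5   3.6 221.2] at [480.4 234.8 313.7] [-180.     0.    87.5] j6 27.0
[564.2 410.5] [312.  13.] 767 38.1 134.0
[487.1 300.6] [255. 102.] 616 40.8 5.0
```

Request:
{"name": "carry_out", "arguments": {"increments": [[0,0,0,34,3.6,30,50],[0,0,0,32,0,30,50],[0,0,0,0,0,50,50],[0,0,0,0,0,50,50],[0,0,0,0,0,40,50],[0,0,0,0,0,21,50],[0,0,0,0,0,0,50],[0,0,0,0,0,0,50]]}}

```text
time: 46.1
ee_pos: [487.2, 302.0, 93.9]
tcp_rot: [179.9, -0.1, 87.6]
wrist_force: [-0.3, 0.2, 0.8]
opening: 49.7
finger_force: 0.0
```

Request:
{"name": "carry_out", "arguments": {"increments": [[0,0,0,0,0,0,5],[0,0,0,0,0,0,5],[0,0,0,0,0,0,5],[0,0,0,0,0,0,5],[0,0,0,0,0,0,5],[0,0,0,0,0,0,5]]}}

```text
time: 46.85
ee_pos: [486.9, 302.5, 94.0]
tcp_rot: [179.9, -0.1, 87.7]
wrist_force: [1.0, -0.8, 4.8]
opening: 14.5
finger_force: 58.7
```

Request:
{"name": "carry_out", "arguments": {"increments": [[0,0,0,0,0,-20,5],[0,0,0,0,0,-40,5],[0,0,0,0,0,-40,5],[0,0,0,0,0,-50,5],[0,0,0,-51.2,5.6,0,5],[0,0,0,-51.2,5.6,0,5],[0,0,0,-51.2,5.6,0,5],[0,0,0,-51.2,5.6,0,5]]}}

```text
time: 47.85
ee_pos: [499.6, 95.2, 242.4]
tcp_rot: [-179.9, -0.0, 87.7]
wrist_force: [0.5, -0.0, -0.4]
opening: 14.6
finger_force: 58.6
```

Request:
{"name": "carry_out", "arguments": {"increments": [[0,0,0,-51.2,5.6,0,5],[0,0,0,-51.2,5.6,0,5],[0,0,0,-51.2,5.6,0,5],[0,0,0,-51.2,5.6,0,5],[0,0,0,-51.2,5.6,0,5],[0,0,0,-51.2,5.6,0,5],[0,0,0,-51.2,5.6,0,5],[0,0,0,0,0,0,5]]}}

```text
time: 48.85
ee_pos: [524.5, -266.0, 241.7]
tcp_rot: [-179.9, -0.0, 87.4]
wrist_force: [-0.1, 0.0, -1.3]
opening: 14.2
finger_force: 58.6
```

Request:
{"name": "carry_out", "arguments": {"increments": [[0,0,0,0,0,0,5],[0,0,0,0,0,0,5]]}}

```text
time: 49.1
ee_pos: [524.8, -261.7, 242.7]
tcp_rot: [-180.0, -0.0, 87.8]
wrist_force: [-0.7, -0.1, -0.6]
opening: 14.5
finger_force: 58.6
```

```bash
python3 - <<'E'
from h import *
go(*mark(5),101,87.6)
E
```

```text
turn 0.16 shift [ -3.4   0.3 141.7] at [ 524.8 -261.7  242.7] [-180.    -0.    87.8] j6 -25.0
```

Request:
{"name": "carry_out", "arguments": {"increments": [[0,0,0,-2,0.2,10,5],[0,0,0,0,0,25,5],[0,0,0,0,0,20,5],[0,0,0,0,0,20,5],[0,0,0,0,0,20,5],[0,0,0,0,0,20,5],[0,0,0,0,0,15,5],[0,0,0,0,0,7,5]]}}

```text
time: 50.1
ee_pos: [524.7, -264.5, 104.7]
tcp_rot: [-179.9, -0.0, 87.7]
wrist_force: [1.2, 0.2, -1.4]
opening: 14.4
finger_force: 58.6
```

Request:
{"name": "carry_out", "arguments": {"increments": [[0,0,0,0,0,3,5],[0,0,0,0,0,1,5],[0,0,0,0,0,0,5],[0,0,0,0,0,0,5]]}}

```text
time: 50.6
ee_pos: [525.3, -265.2, 102.3]
tcp_rot: [179.9, 0.0, 87.7]
wrist_force: [0.4, -0.5, -1.3]
opening: 14.2
finger_force: 58.6
```

Request:
{"name": "carry_out", "arguments": {"increments": [[0,0,0,0,0,0,28],[0,0,0,0,0,0,28],[0,0,0,0,0,0,28],[0,0,0,0,0,-10,28],[0,0,0,0,0,-25,28],[0,0,0,0,0,-60,28],[0,0,0,0,0,-60,50],[0,0,0,0,0,-60,50]]}}

```text
time: 51.6
ee_pos: [524.7, -265.0, 319.7]
tcp_rot: [179.9, 0.0, 87.7]
wrist_force: [1.2, -0.7, -0.2]
opening: 50.1
finger_force: 0.0
```

Request:
{"name": "carry_out", "arguments": {"increments": [[0,0,0,55,0.7,0,50],[0,0,0,55,0.7,0,50],[0,0,0,55,0.7,0,50],[0,0,0,55,0.7,0,50],[0,0,0,55,0.7,0,50],[0,0,0,55,0.7,0,50],[0,0,0,55,0.7,0,50],[0,0,0,55,0.7,0,50]]}}

```text
time: 52.6
ee_pos: [548.3, 176.1, 317.8]
tcp_rot: [179.9, -0.0, 87.7]
wrist_force: [1.4, -0.4, -0.0]
opening: 49.7
finger_force: 0.0
```

Request:
{"name": "carry_out", "arguments": {"increments": [[0,0,0,55,0.7,0,50],[0,0,0,55,0.7,0,50],[0,0,0,55,0.7,0,50],[0,0,0,0,0,0,50],[0,0,0,0,0,0,50],[0,0,0,0,0,0,50]]}}

```text
time: 53.35
ee_pos: [557.3, 337.8, 317.4]
tcp_rot: [180.0, 0.0, 87.6]
wrist_force: [-0.6, 0.5, 0.2]
opening: 49.7
finger_force: 0.0
```

```bash
python3 - <<'E'
from h import *
f=grab('wrist'); p=over(f,'o'); go(*p,92.5,87.6)
for o in bottle(f,'o'): print(*o)
E
```

```text
bottle [560.2 407.5] R 20.3 px 252.0500030517578 100.1500015258789 off nadir [1. 1.]
turn -0.01 shift [ 6.98e+01 -1.00e-01  2.25e+02] at [557.4 337.8 317.5] [180.   -0.   87.6] j6 33.0
[560.4 407.7] [252. 100.] 595 40.7 2.0
[912.1 156.9] [503. 284.] 1803 170.4 510.0
```

Request:
{"name": "carry_out", "arguments": {"increments": [[0,0,0,35,0,30,50],[0,0,0,34,0,30,50],[0,0,0,0,0,50,50],[0,0,0,0,0,50,50],[0,0,0,0,0,40,50],[0,0,0,0,0,24,50],[0,0,0,0,0,0,50],[0,0,0,0,0,0,50]]}}

```text
time: 54.4
ee_pos: [561.0, 408.0, 94.5]
tcp_rot: [179.9, -0.1, 87.6]
wrist_force: [0.5, 0.5, 0.4]
opening: 50.0
finger_force: 0.0
```

Request:
{"name": "carry_out", "arguments": {"increments": [[0,0,0,0,0,0,5],[0,0,0,0,0,0,5],[0,0,0,0,0,0,5],[0,0,0,0,0,0,5],[0,0,0,0,0,0,5],[0,0,0,0,0,0,5]]}}

```text
time: 55.15
ee_pos: [560.8, 408.5, 94.3]
tcp_rot: [179.9, -0.1, 87.7]
wrist_force: [-0.4, -0.6, 5.7]
opening: 14.1
finger_force: 58.6
```

Request:
{"name": "carry_out", "arguments": {"increments": [[0,0,0,0,0,-20,5],[0,0,0,0,0,-40,5],[0,0,0,0,0,-40,5],[0,0,0,0,0,-50,5],[0,0,0,-56,6.4,0,5],[0,0,0,-56,6.4,0,5],[0,0,0,-56,6.4,0,5],[0,0,0,-56,6.4,0,5]]}}

```text
time: 56.15
ee_pos: [575.9, 181.5, 242.2]
tcp_rot: [-179.9, 0.0, 87.7]
wrist_force: [0.4, 0.1, -1.8]
opening: 14.4
finger_force: 58.6
```

Request:
{"name": "carry_out", "arguments": {"increments": [[0,0,0,-56,6.4,0,5],[0,0,0,-56,6.4,0,5],[0,0,0,-56,6.4,0,5],[0,0,0,-56,6.4,0,5],[0,0,0,-56,6.4,0,5],[0,0,0,-56,6.4,0,5],[0,0,0,-56,6.4,0,5],[0,0,0,-56,6.4,0,5]]}}

```text
time: 57.15
ee_pos: [609.1, -268.0, 242.0]
tcp_rot: [-179.9, -0.1, 87.7]
wrist_force: [-0.3, -0.9, -1.2]
opening: 14.6
finger_force: 58.6
```

Request:
{"name": "carry_out", "arguments": {"increments": [[0,0,0,0,0,0,5],[0,0,0,0,0,0,5],[0,0,0,0,0,0,5],[0,0,0,0,0,0,5]]}}

```text
time: 57.65
ee_pos: [609.7, -265.2, 243.0]
tcp_rot: [180.0, -0.0, 87.8]
wrist_force: [0.1, 0.2, -1.8]
opening: 14.4
finger_force: 58.7
```

```bash
python3 - <<'E'
from h import *
go(*mark(2),101,87.6)
E
```

```text
turn 0.18 shift [ -3.6  -0.7 142. ] at [ 609.7 -265.2  243. ] [180.   -0.   87.8] j6 -22.0
```

Request:
{"name": "carry_out", "arguments": {"increments": [[0,0,0,-2.6,-0.7,10,5],[0,0,0,0,0,25,5],[0,0,0,0,0,20,5],[0,0,0,0,0,20,5],[0,0,0,0,0,20,5],[0,0,0,0,0,20,5],[0,0,0,0,0,15,5],[0,0,0,0,0,7,5]]}}

```text
time: 58.65
ee_pos: [608.3, -268.7, 104.5]
tcp_rot: [-179.9, -0.0, 87.7]
wrist_force: [0.3, 0.1, -1.8]
opening: 14.3
finger_force: 58.7
```

Request:
{"name": "carry_out", "arguments": {"increments": [[0,0,0,0,0,3,5],[0,0,0,0,0,1,5],[0,0,0,0,0,0,5],[0,0,0,0,0,0,5]]}}

```text
time: 59.15
ee_pos: [609.1, -269.2, 102.4]
tcp_rot: [179.9, 0.0, 87.7]
wrist_force: [0.1, 0.3, -0.1]
opening: 14.4
finger_force: 58.9
```

Release, rise, and back off to the check position (571,-157,306).

Request:
{"name": "carry_out", "arguments": {"increments": [[0,0,0,0,0,0,28],[0,0,0,0,0,0,28],[0,0,0,0,0,0,28],[0,0,0,0,0,-10,28],[0,0,0,0,0,-25,28],[0,0,0,0,0,-50,28],[0,0,0,0,0,-60,50],[0,0,0,37,-14,-20,70]]}}

```text
time: 60.15
ee_pos: [598.1, -233.5, 272.0]
tcp_rot: [179.5, 0.2, 87.5]
wrist_force: [0.2, -0.0, -0.0]
opening: 63.6
finger_force: 0.0
```

Request:
{"name": "carry_out", "arguments": {"increments": [[0,0,0,37,-14,-20,70],[0,0,0,36,-14,-20,70],[0,0,0,0,0,0,70],[0,0,0,0,0,0,70],[0,0,0,0,0,0,70],[0,0,0,0,0,0,70]]}}

```text
time: 60.9
ee_pos: [571.3, -158.2, 305.9]
tcp_rot: [-179.9, -0.0, 87.6]
wrist_force: [0.9, 0.3, -0.8]
opening: 70.0
finger_force: 0.0
```

```bash
python3 - <<'E'
from h import *
f=grab('wrist','fin.png'); print(r.state()['ee_pos'])
for k in (1,2,5,6): print(k,mark(k).round(1),'cap mid',proj(f,[*mark(k),96]).round(0))
for c,s in blobs(f['img'],(0,0,0),(180,255,40),(180,150,330,330),15): print('dark',c.round(1),s)
for c,s in blobs(f['img'],(0,0,165),(180,60,255),(240,240,265,285),10): print('white',c.round(1),s[4],ray(f,*c,118).round(1))
# where plate rear edge / dots imply the caddy
for c,s in blobs(f['img'],(-8,130,60),(5,255,255),(180,120,330,330)): print('red',c.round(1),ray(f,*c,8).round(1),ray(f,*c,72).round(1))
print(mark(3).round(1),mark(4).round(1))
cv2.imwrite('pics/finc.png',cv2.resize(f['img'][140:310,170:335],None,fx=3.5,fy=3.5)[:,:,::-1])
E
```

```text
[ 571.2614121  -158.11021627  306.03050396]
1 [ 586.3 -304.2] cap mid [269. 280.]
2 [ 608.9 -268.7] cap mid [287. 253.]
5 [ 524.9 -265.1] cap mid [218. 253.]
6 [ 544.3 -302.3] cap mid [236. 279.]
dark [218.  255.3] [211 243  15  26 261]
dark [287.5 255.9] [281 243  15  26 279]
dark [236.1 280.7] [230 267  13  28 266]
dark [269.7 282.1] [264 267  13  30 291]
white [251.8 262.5] 81 [ 566. -267.]
red [225.9 202.3] [ 529.5 -230.2] [ 536.3 -208.8]
red [238.5 202.3] [ 547.8 -231. ] [ 551.8 -209.5]
red [266.6 202.5] [ 588.9 -232.9] [ 586.6 -211.1]
red [279.2 202.4] [ 607.2 -233.6] [ 602.1 -211.7]
red [201.5 244.5] [ 488.1 -296.2] [ 501.1 -264.8]
red [303.8 244.7] [ 643.4 -302.8] [ 632.8 -270.4]
red [227.2 282.9] [ 522.9 -364.2] [ 530.7 -322.5]
red [278.6 282.8] [ 604.  -367.2] [ 599.4 -325. ]
[ 589.5 -231.5] [ 547.5 -229.6]
```

View pics/finc.png

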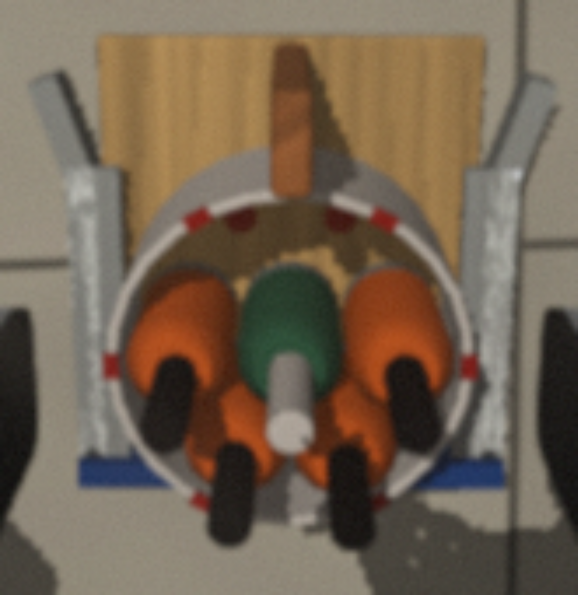

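The final view shows green in the middle and four oranges upright opposite the rim marks, with the plate under the lips. One numeric check: plate rear edge to rail ends should be 52 mm when home.

```bash
python3 - <<'E'
from h import *
f=grab('wrist'); q=lambda u,v,z: ray(f,170+u/3.5-.35,140+v/3.5-.35,z)
d=np.array([np.cos(np.radians(-92.4)),np.sin(np.radians(-92.4))])
print((q(292,170,18)-q(292,36,8))@d, (q(292,168,18)-q(292,36,8))@d)
print('bar far edge from rear',(q(292,486,24)-q(292,36,8))@d,'bar near top edge',(q(292,460,24)-q(292,36,8))@d)
E
```

```text
52.62375451866633 51.78726266799744
bar far edge from rear 192.91017878628193 bar near top edge 180.2694167358846
```

```bash
python3 -c "
from h import *
print(r.job_done())"
```

```text
the job is handed in; nothing more can be done
None
```

I handed the job in: the smallest caddy is fully home against the blue stop, with the green bottle in the middle and all four orange ones upright on red dots. I never touched the jar, soap case or toothbrush.

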